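Load and lock the waffle grill, and change over oil and sugar

ROBOT

A 6-joint arm with a two-finger parallel gripper is mounted at the origin on the work surface. World frame = base frame: x ahead of the robot, y to its left, z up, the work surface at z = 0. Lengths are in m, angles in rad, forces in N, time in s.
With the tool pointing down it reaches from about 0.3 to 0.775 m from the base axis. Payload 14.6 kg.
Tool frame: the origin (TCP) lies at the very end of the fingers, on their centre line; the grasp point (between the pads) lies 19 mm behind it (pinch_z is the distance from the TCP to the grasp point, in m); z points along the fingers, y is the direction in which the jaws open and shut (so a half turn about z gives the same grasp; the last joint's range is limited). The gripper opens to 94 mm and grips with 3 to 60 N. Pads are 16 mm wide; open, the fingers measure 119 mm over their backs; the gripper's body (75 mm by 177 mm) begins 78 mm behind the grasp point.
Start: joints at [1.133, 0.3, 1.521, -0, 1.321, -0.067], TCP at [0.199, 0.513, 0.205] pointing down, gripper open.
Joint ranges: [-3.03, 3.03], [-0.79, 2.21], [0.23, 2.52], [-1.04, 4.18], [0, 3.07], [-2.55, 2.55]. Speed limits (rad/s): [2.22, 2.22, 2.57, 3.14, 3.14, 3.14].

INTERFACE

Orientations are given as [roll, pitch, yaw] about the fixed x, y, z axes, in that order (R = Rz(yaw) Ry(pitch) Rx(roll)).
In Python, from station import get_obs, camera, hand_in, pinch_z gives the robot as it stands.
- The arm moves only by the tool servo_tool, never from a script. Its argument "moves" is a list that holds one entry, the list of rows, each a list of 7 numbers: the turn, a rotation vector about the tool's x, y, z normalised to -1 to 1, where 1 is pi/2 rad, then the shift along the tool's x, y, z normalised to -1 to 1, where 1 is 500 mm, then the closure, from 0 (fully open) to 1 (shut). In form: [[[rx, ry, rz, x, y, z, hand], ...]]. A call has 1 to 12 rows; each row is the pose to reach, as a shift and turn from the pose measured when the call began, along the tool's axes at that moment; what a row does not reach only later rows make up. A row lasts 1/12 s, in which the tool goes at most 41.7 mm and 7.16 degrees, less where a joint would pass 70% of its speed; a pose out of reach is approached as far as the arm can. A call with a number of a shift or a turn outside -1 to 1 is refused whole. A call with a gripper value outside its range is refused whole. The fingers move at their own pace and stop on an object; "squeeze" is the grip in N (left out, the last holds). Time passes only in rows, so rows that repeat a pose let the fingers close. It gives the time, the measured TCP pose, the force and the opening at its end, in the units of the state.
- get_obs(): the state, without advancing time (a new reading comes with each control period).
- camera(name): name is "scene" or "top" or "wrist"; returns a dict with "color" (420x560x3 uint8, red, green, blue), "intrinsics" (3x3 intrinsics, pixels), "rvec" (rotation vector, rad) and "tvec" (3), from world to camera coordinates, as OpenCV has them. Camera axes: x right, y down, z forward; pixel columns grow to the right and rows downward; lengths in m; the calibration is good to about 2 mm. The wrist camera is an equidistant fisheye: a pixel r from the principal point sees the ray r / f radians off the axis. A picture is of the moment at which its call begins. There is no depth.
- hand_in(): hands the job in, once; it reports no verdict.
The state is a dict: "time_s": time; "qpos": joint angles; "joint_vel": joint speeds; "tau": joint torques, N m; "ee_pos": TCP position; "eef_rot": TCP orientation; "force": force on the tool from outside, world axes, zero at the start; "moment": the same for the moment, N m; "grip_width": finger opening in m.
Only numpy, scipy, OpenCV 4.12 (cv2) and the standard library are available. Lean on these libraries where they do the work, as an engineer would, in place of code of your own. Each camera call takes 0.05 s, during which the arm holds its last target.

TASK

Start the next batch on the contact grill: lay all the frozen waffles from the wooden board flat on the grill's lower plate, inside its rim and side by side, then shut the lid fully, and after that fold the red clip fully down to lock it. Greasing is done and sugaring comes next, so change over the oil bottle and the sugar shaker, each left standing upright on the cork mat where the other one started. Leave the mug, the bowl and the teal beaker where they are.

Things in the scene. Friction and masses are not known exactly. Their poses are not given: they have to be found in the camera images.
- waffle1_center (a point): frozen waffle, stiff golden-brown rectangular block with a grid of squares, 80 mm long (its x) by 50 mm wide (its y) by 24 mm thick (its z), 50 g; may be absent (None from the start); this point is its centre
- waffle2_center (a point): frozen waffle, stiff golden-brown rectangular block with a grid of squares, 80 mm long (its x) by 50 mm wide (its y) by 24 mm thick (its z), 50 g; may be absent (None from the start); this point is its centre
- waffle3_center (a point): frozen waffle, stiff golden-brown rectangular block with a grid of squares, 80 mm long (its x) by 50 mm wide (its y) by 24 mm thick (its z), 50 g; may be absent (None from the start); this point is its centre
- waffle4_center (a point): frozen waffle, stiff golden-brown rectangular block with a grid of squares, 80 mm long (its x) by 50 mm wide (its y) by 24 mm thick (its z), 50 g; may be absent (None from the start); this point is its centre
- grill_plate (a point): contact grill, steel with black ribbed plates, fixed, 220 mm deep by 240 mm wide; this point is the middle of the upper face of its lower plate, 55 mm above the table; x points to the back (hinge side), y to the grill's left, z up. The flat inside of the plate measures 190 mm along x by 210 mm along y, within a rim 15 mm wide that stands 12 mm above the plate. With the lid shut there is 29 mm between the plates, and the lid's top is 113 mm above the table
- lid (a joint): angle of the grill's lid, rad: 0 is fully shut (its rim on the rim of the lower plate), about 1.5 is standing open. The hinge is stiff and holds the lid (0.5 kg) at any angle; moving it by its handle takes up to about 6 N
- lid_hinge (a point): point on the lid's hinge line (which runs along the grill's y), at the middle of the grill's back edge: 118 mm behind (x) and 13 mm above grill_plate
- lid_handle (a point): middle of the lid's black round handle bar, 16 mm thick and 110 mm long, along the grill's y, held 45 mm clear of the lid's front edge by a post at each end; it turns with the lid. 273 mm forward of the hinge line along the lid and 24 mm from it square to the lid (upwards when shut); when the lid is shut the bar's middle lies 155 mm in front of and 37 mm above grill_plate
- clip (a joint): angle of the red locking clip hinged on the lid's front edge, rad: 0 is folded fully down, flat against the front of the grill (locked); 1.6 stands straight out from the shut lid's front, more is raised above that. It stays at any angle and takes about 1.5 N at its end
- clip_hinge (a point): middle of the clip's hinge line (along the grill's y), on the front edge of the lid, 85 mm to the grill's right (-y) of the middle; with the lid shut it lies 115 mm in front of (-x) and 47 mm above grill_plate. It moves with the lid
- clip_tip (a point): free end of the clip, 50 mm from its hinge; the clip is a plate 34 mm wide and 5 mm thick, with a lip 10 mm long at its end that juts outwards, away from the grill when folded down
- oil_center (a point): oil bottle: opaque yellow plastic, round, upright, a third full and so bottom-heavy, 62 mm across up to 58 mm high, then a narrower neck and white nozzle, 86 mm high in all, about 280 g; this point is on its axis, 43 mm above its foot; z is its axis
- sugar_center (a point): sugar shaker: clear round beaker with white sugar and a domed steel top, upright, bottom-heavy, 64 mm across up to 74 mm high, 82 mm high in all, about 300 g; this point is on its axis, 41 mm above its foot; z is its axis
- mat_iron_top (a point): round cork mat beside the grill, 110 mm across, 4 mm thick, fixed; the oil bottle starts on it; this point is the middle of its upper face
- mat_outer_top (a point): the other round cork mat, at the outer right, 110 mm across, 4 mm thick, fixed; the sugar shaker starts on it; this point is the middle of its upper face
- board: wooden board, fixed, 250 mm (x) by 230 mm (y), 15 mm thick, on which the waffles lie; origin at the centre of its underside
- mug: white mug, 80 mm across, 95 mm high; origin at the centre of its underside; to be left alone
- bowl: white bowl with a blue rim, 160 mm across, 74 mm high, with a wooden spoon in it; origin at the centre of its underside; to be left alone
- beaker: teal plastic beaker, 72 mm across, 100 mm high; origin at the centre of its underside; to be left alone
Not all that is in view belongs to the job. What is shaped like the part that bears waffle1_center but pink or purple is not meant.

How it is judged:
By the outcome, as a careful person would: the job done as asked, in the order asked, and still so for the second after the job is handed in, with the robot touching nothing.
Of waffle1, waffle2, waffle3, waffle4 only 2 to 4 are there at a start; the rules pass over those that are not, and their reading is None.
At some moment in a run one of oil, sugar may be knocked a few centimetres aside while the robot is not near it.
Once in a run the grip may slacken for a moment while it holds something.
It also fails if it takes over 210 s, if anything falls off the work surface, if the arm or the gripper's body presses on something with over 40 N, if the wrist force passes 120 N, or if a joint passes its speed limit or range.

## Working session

There is one attempt and no reset: what is moved stays moved. The work goes in short steps, Python scripts to look and compute and a tool call to move; the robot and the scene stay as the last step left them, time stands still between calls to the robot, and variables do not carry over. Pictures are saved under pics/ and viewed, and the job is handed in when it is done.

Besides the shell and the picture viewer there is one more tool, called after ">>>" as a command line: name --argument value ..., lists and objects as JSON in quotes. servo_tool: Moves the arm, as the interface text tells. Scaled input: -1 to 1 covers 500 mm each way for a shift and pi/2 rad each way for a turn. Its arguments: {"type":"object","properties":{"moves":{"type":"array"},"squeeze":{"type":"number"}},"required":["moves"]}

```bash
ls -R . | head -30; mkdir -p pics; python3 - <<'E'
from station import get_obs, camera, pinch_z
import cv2
print(get_obs(), pinch_z)
for n in ["scene","top","wrist"]:
    c=camera(n); cv2.imwrite(f"pics/a_{n}.png",cv2.cvtColor(c["color"],cv2.COLOR_RGB2BGR)); print(n,c["intrinsics"].tolist(),c["rvec"],c["tvec"])
E
```

```text
.:
pics

./pics:
{'time_s': 0.0, 'qpos': array([ 1.13338190e+00,  3.00497771e-01,  1.52157272e+00,  5.15530531e-05,
        1.32071257e+00, -6.65989866e-02]), 'joint_vel': array([ 0.00032665,  0.00160499, -0.00052892,  0.00067685,  0.00128161,
        0.00120129]), 'tau': array([ 1.44872138e-03, -5.31806695e+01, -3.52733874e+01,  7.09446031e-02,
        2.43432366e-02, -8.04072056e-05]), 'ee_pos': array([0.19918467, 0.51238334, 0.20487524]), 'eef_rot': array([-3.14040820e+00, -1.29045289e-04,  2.77076435e+00]), 'force': array([ 0.42736274, -0.30500818, -0.13575221]), 'moment': array([ 0.02955013,  0.00353267, -0.00529303]), 'grip_width': 0.09376478412105196} 0.0188
scene [[545.890516919193, 0.0, 272.19485122679424], [0.0, 545.890516919193, 203.56343328317948], [0.0, 0.0, 1.0]] [ 2.00995855  1.21142812 -0.55571499] [-0.35038977 -0.20952692  2.17594152]
top [[539.6522365623907, 0.0, 282.16332672751133], [0.0, 539.6522365623907, 211.76150505848042], [0.0, 0.0, 1.0]] [ 2.16958071 -2.14614244  0.15076158] [0.08943458 0.53271874 1.8280548 ]
wrist [[325.19226210127806, 0.0, 279.2356049488727], [0.0, 325.19226210127806, 210.14826678826188], [0.0, 0.0, 1.0]] [-2.42819973 -1.66169281 -0.19241119] [-0.54936751 -0.0249982   0.39079203]
```

View pics/a_top.png

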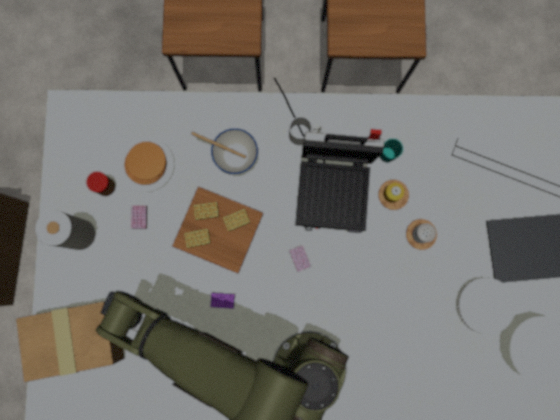

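View pics/a_scene.png

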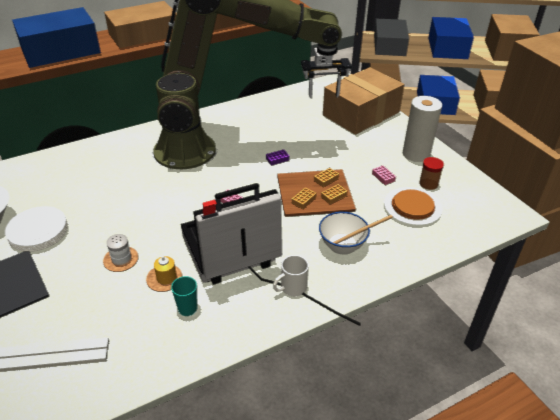

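View pics/a_wrist.png

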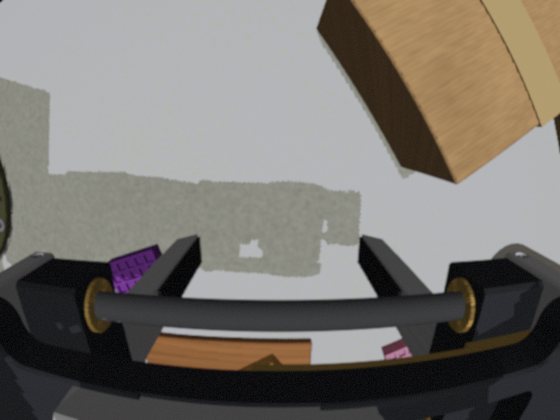

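```bash
cat > h.py <<'E'
import numpy as np, cv2
from station import get_obs, camera, hand_in, pinch_z
from scipy.spatial.transform import Rotation as R
def ray(c,u,v,fish=False):
    K=np.array(c["intrinsics"]);Rm=cv2.Rodrigues(np.array(c["rvec"]))[0];t=np.array(c["tvec"]).ravel()
    x=(u-K[0,2])/K[0,0];y=(v-K[1,2])/K[1,1]
    if fish:
        r=np.hypot(x,y); d=np.array([np.sin(r)*x/r,np.sin(r)*y/r,np.cos(r)]) if r>1e-9 else np.array([0,0,1.])
    else: d=np.array([x,y,1])
    return -Rm.T@t, Rm.T@d
def at_z(c,u,v,z,fish=False):
    o,d=ray(c,u,v,fish); return o+d*(z-o[2])/d[2]
def proj(c,P,fish=False):
    K=np.array(c["intrinsics"]);Rm=cv2.Rodrigues(np.array(c["rvec"]))[0];t=np.array(c["tvec"]).ravel()
    p=Rm@np.asarray(P,float)+t
    if fish:
        th=np.arctan2(np.hypot(p[0],p[1]),p[2]);a=np.arctan2(p[1],p[0]);return K[0,2]+K[0,0]*th*np.cos(a),K[1,2]+K[1,1]*th*np.sin(a)
    return K[0,2]+K[0,0]*p[0]/p[2],K[1,2]+K[1,1]*p[1]/p[2]
def snap(n,name,box=None,s=1,c=None):
    c=c or camera(n); im=cv2.cvtColor(c["color"],cv2.COLOR_RGB2BGR)
    if box: x0,y0,x1,y1=box; im=im[y0:y1,x0:x1]
    if s!=1: im=cv2.resize(im,None,fx=s,fy=s,interpolation=cv2.INTER_CUBIC)
    cv2.imwrite(f"pics/{name}.png",im); return c
def RT():
    o=get_obs(); return np.array(o["ee_pos"]),R.from_euler("xyz",o["eef_rot"])
def goal(p,yaw=None,Rg=None):
    """print row numbers (turn, shift) from the current pose to TCP p, tool down w/ yaw"""
    p0,R0=RT()
    if Rg is None: Rg=R.from_euler("xyz",[np.pi,0,yaw]) if yaw is not None else R0
    rv=(R0.inv()*Rg).as_rotvec()/(np.pi/2); s=R0.inv().apply(np.asarray(p)-p0)/0.5
    n=max(np.linalg.norm(np.asarray(p)-p0)/.0417,np.degrees(np.linalg.norm(rv)*np.pi/2)/7.16)
    print("row",np.round(np.r_[rv,s],4).tolist(),"min rows",round(n,1)); 
def st():
    o=get_obs(); print("t",round(o["time_s"],2),"p",np.round(o["ee_pos"],4),"rot",np.round(o["eef_rot"],4),"F",np.round(o["force"],1),"w",round(o["grip_width"],4),"q",np.round(o["qpos"],2))
E
python3 - <<'E'
from h import *
c=snap("top","b1",(280,110,450,250),4.5)
snap("top","b2",(160,180,280,280),6,c)
print(proj(c,[0,0,0]),[proj(c,[.5,0,0]),proj(c,[.5,.3,0])])
E
```

```text
(np.float64(308.5649267425869), np.float64(369.02312461328813)) [(np.float64(309.11513146827764), np.float64(222.31173966835223)), (np.float64(223.53600943454083), np.float64(221.34997867877257))]
```

View pics/b1.png

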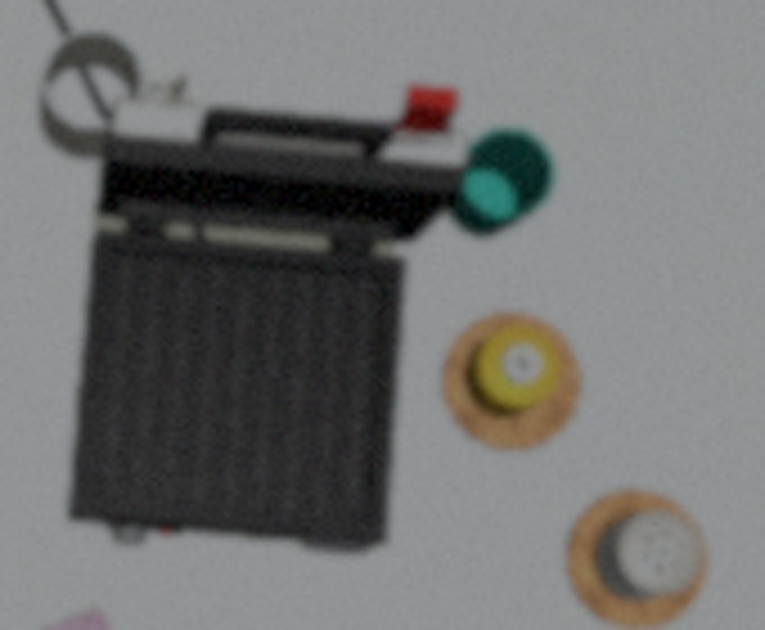

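View pics/b2.png

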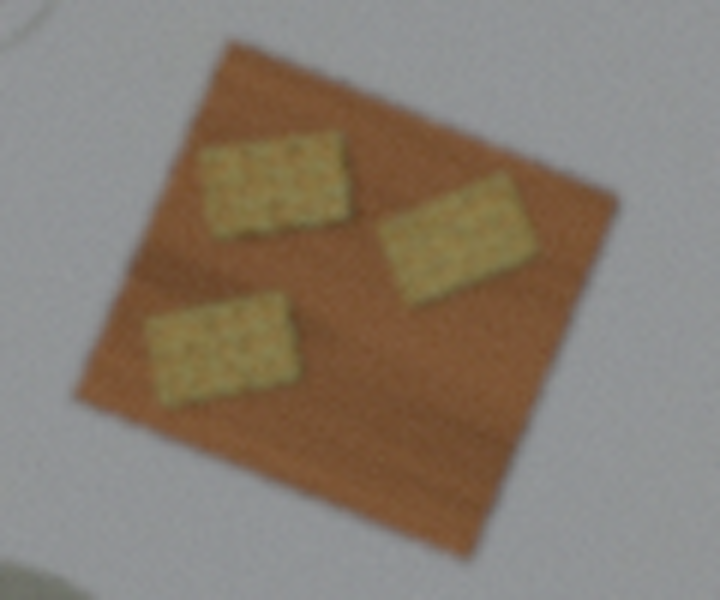

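```bash
cat >> h.py <<'E'
def cr(X,Y,x0,y0,s): return x0+(X+.5)/s-.5, y0+(Y+.5)/s-.5
E
python3 - <<'E'
from h import *
c=camera("top")
W=[[(200,150),(342,130),(350,215),(215,238)],[(378,222),(505,173),(538,250),(410,305)],[(143,318),(285,291),(300,378),(165,408)]]
for w in W:
    P=np.array([at_z(c,*cr(X,Y,160,180,6),.039) for X,Y in w])
    m=P.mean(0); d=(P[0]+P[3]-P[1]-P[2]); print("waffle",m.round(4),"yaw long",np.degrees(np.arctan2(d[1],d[0])).round(1),np.linalg.norm(P[0]-P[1]).round(3),np.linalg.norm(P[1]-P[2]).round(3))
f=lambda X,Y,z: at_z(c,*cr(X,Y,280,110,4.5),z)
G=np.array([f(95,238,.067),f(405,262,.067),f(385,543,.067),f(72,518,.067)])
print(G.round(3),G.mean(0).round(4)); 
for k in range(4): print(np.linalg.norm(G[k]-G[(k+1)%4]).round(3),np.degrees(np.arctan2(*(G[k]-G[(k+1)%4])[[1,0]])).round(1))
print("mats",f(511,381,.004).round(4),f(637,558,.004).round(4))
print("oil",f(521,362,.09).round(4),"sugar",f(658,552,.08).round(4))
print("clip tip",f(432,95,.33).round(3),"beaker base",f(490,195,.0).round(3),"rim",f(510,170,.1).round(3))
print("mug",f(90,95,.095))
E
```

```text
waffle [0.5338 0.3582 0.039 ] yaw long 99.6 0.082 0.049
waffle [0.5037 0.2539 0.039 ] yaw long 113.1 0.078 0.048
waffle [0.4384 0.3859 0.039 ] yaw long 102.3 0.082 0.051
[[ 0.699  0.034  0.067]
 [ 0.683 -0.203  0.067]
 [ 0.468 -0.186  0.067]
 [ 0.484  0.05   0.067]] [ 0.5832 -0.0764  0.067 ]
0.237 86.2
0.216 -4.6
0.236 -93.9
0.216 175.7
mats [ 0.6025 -0.2962  0.004 ] [ 0.4642 -0.3921  0.004 ]
oil [ 0.6026 -0.2854  0.09  ] sugar [ 0.4618 -0.3875  0.08  ]
clip tip [ 0.738 -0.177  0.33 ] beaker base [ 0.753 -0.283  0.   ] rim [ 0.747 -0.277  0.1  ]
mug [0.80283663 0.03912921 0.095     ]
```

```bash
python3 - <<'E'
from h import *
c=snap("scene","s1",(90,170,310,320),3.6)
E
```

```text
(no output)
```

View pics/s1.png

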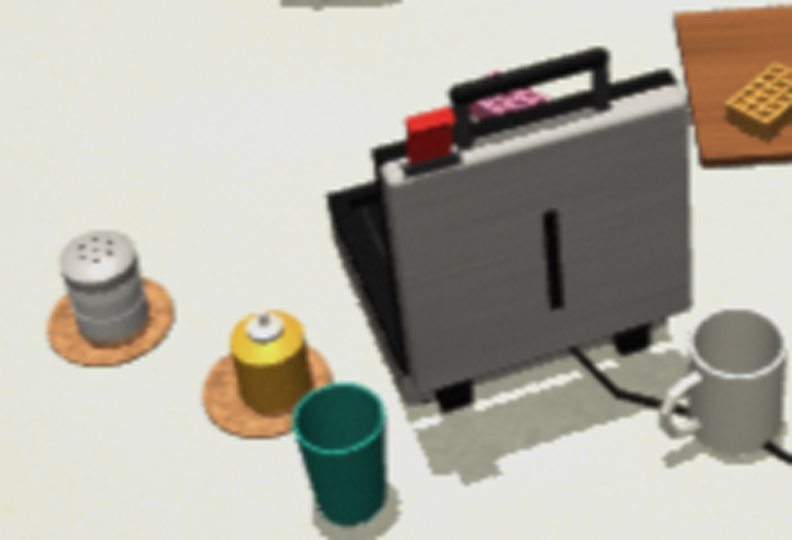

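```bash
cat >> h.py <<'E'
def grillpt(par,p):
    gx,gy,yaw=par[:3]; return np.array([gx,gy,.055])+R.from_euler("z",yaw).apply(p)
def lidpt(par,fwd,up,y,th=None):
    th=par[3] if th is None else th
    return grillpt(par,[.118-fwd*np.cos(th)+up*np.sin(th), y, .013+fwd*np.sin(th)+up*np.cos(th)])
def clippt(par,phi,r,y=-.085,th=None):
    # phi=0 down, 1.6 out, >1.6 above (lid frame)
    th=par[3] if th is None else th
    return lidpt(par,.233+r*np.sin(phi),.034-r*np.cos(phi),y,th)
E
python3 - <<'E'
from h import *
from scipy.optimize import least_squares
ct=camera("top");cs=camera("scene")
T=lambda X,Y:cr(X,Y,280,110,4.5)
S=lambda X,Y:cr(X,Y,90,170,3.6)
obs=[(ct,T(95,245),lambda q:grillpt(q,[.110,.120,.012])),(ct,T(405,264),lambda q:grillpt(q,[.110,-.120,.012])),
(ct,T(385,543),lambda q:grillpt(q,[-.110,-.120,.012])),(ct,T(72,518),lambda q:grillpt(q,[-.110,.120,.012])),
(ct,T(208,118),lambda q:lidpt(q,.273,.024,.055)),(ct,T(397,128),lambda q:lidpt(q,.273,.024,-.055)),
(cs,S(457,97),lambda q:lidpt(q,.273,.024,-.055)),(cs,S(602,58),lambda q:lidpt(q,.273,.024,.055)),
(cs,S(433,115),lambda q:clippt(q,q[4],.050))]
def f(q): return np.concatenate([np.array(proj(c,g(q)))-uv for c,uv,g in obs])
r=least_squares(f,[.583,-.076,-.07,1.5,2.]); print(r.x.round(4)); print(r.fun.reshape(-1,2).round(1))
q=r.x
print("handle",lidpt(q,.273,.024,0).round(3),"shut",lidpt(q,.273,.024,0,0).round(3),"clip tip",clippt(q,q[4],.05).round(3),"hinge shut",clippt(q,0,0,th=0).round(3))
o=[at_z(cs,*S(265,320),.09),at_z(cs,*S(98,245),.08),at_z(cs,*S(268,390),.004),at_z(cs,*S(111,321),.004)]
print(np.round(o,4))
E
```

```text
[ 0.5818 -0.0769 -0.0684  1.5335  1.7818]
[[-0.5 -1.8]
 [ 0.3 -0.5]
 [ 1.   1.1]
 [-0.2  1. ]
 [ 1.   0.1]
 [-3.6  0.9]
 [ 0.7  0.8]
 [-0.7  0.9]
 [-1.3  0.6]]
handle [ 0.713 -0.086  0.342] shut [ 0.427 -0.066  0.092] clip tip [ 0.728 -0.172  0.351] hinge shut [ 0.461 -0.154  0.102]
[[ 0.6094 -0.2882  0.09  ]
 [ 0.4484 -0.3836  0.08  ]
 [ 0.605  -0.2958  0.004 ]
 [ 0.4643 -0.3908  0.004 ]]
```

```bash
python3 - <<'E'
from h import *
goal([.534,.358,.10],np.radians(99.6)); 
q=[.5818,-.0769,-.0684]
for p in [(.044,.05),(-.044,.05),(-.044,-.05)]: print(grillpt(q,[*p,0]).round(4))
E
```

```text
row [-0.0001, 0.0001, 0.6573, -0.736, -0.0455, 0.2107] min rows 9.2
[ 0.6291 -0.03    0.055 ]
[ 0.5413 -0.024   0.055 ]
[ 0.5345 -0.1238  0.055 ]
```

>>> servo_tool --moves '[[[0, 0, 0.657, -0.736, -0.0455, 0.21, 0.2], [0, 0, 0.657, -0.736, -0.0455, 0.21, 0.2], [0, 0, 0.657, -0.736, -0.0455, 0.21, 0.2], [0, 0, 0.657, -0.736, -0.0455, 0.21, 0.2], [0, 0, 0.657, -0.736, -0.0455, 0.21, 0.2], [0, 0, 0.657, -0.736, -0.0455, 0.21, 0.2], [0, 0, 0.657, -0.736, -0.0455, 0.21, 0.2], [0, 0, 0.657, -0.736, -0.0455, 0.21, 0.2], [0, 0, 0.657, -0.736, -0.0455, 0.21, 0.2], [0, 0, 0.657, -0.736, -0.0455, 0.21, 0.2], [0, 0, 0.657, -0.736, -0.0455, 0.21, 0.2], [0, 0, 0.657, -0.736, -0.0455, 0.21, 0.2]]]' --squeeze 12

```text
time_s: 1.4
ee_pos: [0.5336, 0.3581, 0.1002]
eef_rot: [-3.141, 0.0, 1.739]
force: [-0.9, 0.9, -0.2]
grip_width: 0.0754
```

```bash
python3 - <<'E'
from h import *
st(); goal([.534,.358,.019],np.radians(99.6)); snap("wrist","w1")
E
```

```text
t 1.4 p [0.5336 0.3581 0.1002] rot [-3.1408e+00  2.0000e-04  1.7389e+00] F [-0.9  0.9 -0.2] w 0.0754 q [0.53 0.6  1.34 0.   1.2  0.37]
row [-0.0005, 0.0001, 0.0004, -0.0003, 0.0009, 0.1623] min rows 1.9
```

View pics/w1.png

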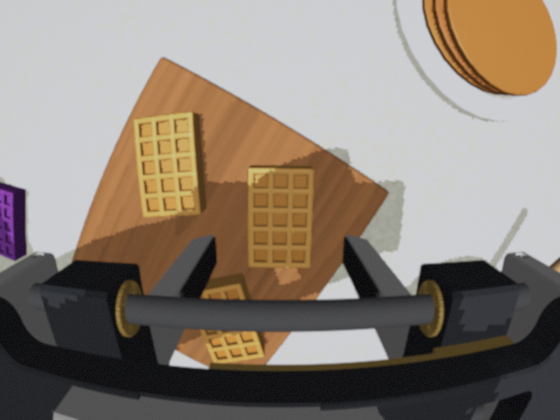

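```bash
python3 - <<'E'
from h import *
c=camera("wrist"); p,_=RT()
print(proj(c,p,True),proj(c,[.534,.358,.039],True))
for n,(u,v) in dict(A=(281,218),Atop=(281,168),Abot=(280,267),C=(168,164)).items(): print(n,at_z(c,u,v,.039,True).round(4))
E
```

```text
(np.float64(278.17652048737193), np.float64(248.47191525441076)) (np.float64(279.5254299138704), np.float64(222.2730664162354))
A [0.5345 0.3616 0.039 ]
Atop [0.528  0.3995 0.039 ]
Abot [0.5407 0.3211 0.039 ]
C [0.4411 0.3891 0.039 ]
```

>>> servo_tool --moves '[[[0, 0, 0, 0.005, 0, 0.06, 0.2], [0, 0, 0, 0.005, 0, 0.11, 0.2], [0, 0, 0, 0.005, 0, 0.145, 0.2], [0, 0, 0, 0.005, 0, 0.162, 0.2], [0, 0, 0, 0.005, 0, 0.162, 0.2], [0, 0, 0, 0.005, 0, 0.162, 1], [0, 0, 0, 0.005, 0, 0.162, 1], [0, 0, 0, 0.005, 0, 0.162, 1], [0, 0, 0, 0.005, 0, 0.162, 1], [0, 0, 0, 0.005, 0, 0.162, 1], [0, 0, 0, 0.005, 0, 0.162, 1], [0, 0, 0, 0.005, 0, 0.162, 1]]]' --squeeze 15

```text
time_s: 2.5
ee_pos: [0.5329, 0.3618, 0.0211]
eef_rot: [3.14, -0.001, 1.741]
force: [-0.9, -0.4, 6.6]
grip_width: 0.0499
```

>>> servo_tool --moves '[[[0, 0, 0, 0, 0, -0.06, 1], [0, 0, 0, 0, 0, -0.13, 1], [0, 0, 0, 0, 0, -0.2, 1], [0, 0, 0, 0, 0, -0.25, 1], [0, 0, 0, 0, 0, -0.25, 1], [0, 0, 0, 0, 0, -0.25, 1]]]'

```text
time_s: 3.0
ee_pos: [0.5332, 0.3619, 0.1474]
eef_rot: [3.138, -0.002, 1.74]
force: [-0.1, 0.6, -0.6]
grip_width: 0.0498
```

```bash
python3 - <<'E'
from h import *
st(); goal([.6291,-.03,.12],np.pi-.0684); 
E
```

```text
t 3.0 p [0.5332 0.3619 0.1474] rot [ 3.1375e+00 -1.8000e-03  1.7404e+00] F [-0.1  0.6 -0.6] w 0.0498 q [0.54 0.56 1.3  0.   1.28 0.37]
row [0.003, 0.0007, -0.8485, -0.805, 0.0565, 0.0536] min rows 10.7
```

>>> servo_tool --moves '[[[0, 0, -0.08, -0.08, 0.005, 0, 1], [0, 0, -0.16, -0.16, 0.01, 0, 1], [0, 0, -0.24, -0.24, 0.017, 0, 1], [0, 0, -0.32, -0.32, 0.023, 0, 1], [0, 0, -0.4, -0.4, 0.028, 0, 1], [0, 0, -0.48, -0.48, 0.034, 0, 1], [0, 0, -0.56, -0.56, 0.04, 0, 1], [0, 0, -0.64, -0.64, 0.045, 0, 1], [0, 0, -0.72, -0.72, 0.05, 0, 1], [0, 0, -0.8, -0.78, 0.055, 0, 1], [0, 0, -0.848, -0.805, 0.056, 0, 1], [0, 0, -0.848, -0.805, 0.056, 0, 1]]]'

```text
time_s: 4.0
ee_pos: [0.6284, -0.0333, 0.1447]
eef_rot: [3.139, 0.001, 3.076]
force: [0.3, -0.3, -1.1]
grip_width: 0.0501
```

```bash
python3 - <<'E'
from h import *
st(); goal([.6291,-.03,.064],np.pi-.0684); snap("wrist","w2");snap("scene","s2",(90,120,350,320),3)
E
```

```text
t 4.0 p [ 0.6284 -0.0333  0.1447] rot [3.1392e+00 7.0000e-04 3.0761e+00] F [ 0.3 -0.3 -1.1] w 0.0501 q [-0.11  0.53  1.35  0.    1.27 -1.62]
row [0.0016, 0.0005, 0.0019, -0.0009, 0.0063, 0.1614] min rows 1.9
```

View pics/w2.png

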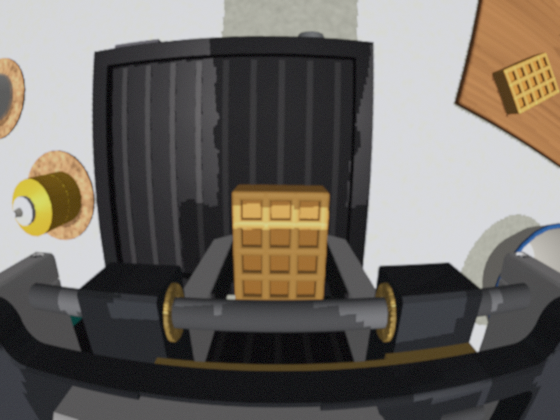

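View pics/s2.png

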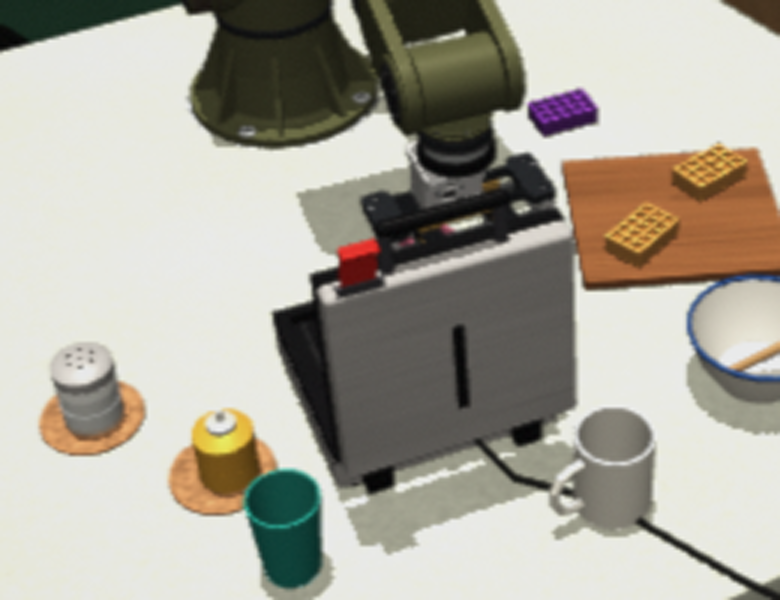

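>>> servo_tool --moves '[[[0, 0, 0, -0.001, 0.006, 0.04, 1], [0, 0, 0, -0.001, 0.006, 0.08, 1], [0, 0, 0, -0.001, 0.006, 0.11, 1], [0, 0, 0, -0.001, 0.006, 0.13, 1], [0, 0, 0, -0.001, 0.006, 0.145, 1], [0, 0, 0, -0.001, 0.006, 0.152, 1], [0, 0, 0, -0.001, 0.006, 0.158, 1], [0, 0, 0, -0.001, 0.006, 0.16, 1]]]'

```text
time_s: 4.77
ee_pos: [0.6291, -0.0266, 0.0655]
eef_rot: [3.139, 0.002, 3.068]
force: [0.6, 0.3, -0.1]
grip_width: 0.0495
```

>>> servo_tool --moves '[[[0, 0, 0, 0, 0, 0.004, 1], [0, 0, 0, 0, 0, 0.008, 1], [0, 0, 0, 0, 0, 0.009, 1], [0, 0, 0, 0, 0, 0.009, 0.3], [0, 0, 0, 0, 0, 0.009, 0.3], [0, 0, 0, 0, 0, 0.009, 0.3], [0, 0, 0, 0, 0, 0.009, 0.3], [0, 0, 0, 0, 0, 0.0, 0.3], [0, 0, 0, 0, 0, -0.06, 0.3], [0, 0, 0, 0, 0, -0.12, 0.3], [0, 0, 0, 0, 0, -0.16, 0.3], [0, 0, 0, 0, 0, -0.16, 0.3]]]'

```text
time_s: 5.77
ee_pos: [0.6307, -0.027, 0.1508]
eef_rot: [3.139, 0.009, 3.068]
force: [0.1, 0.7, 0.6]
grip_width: 0.0655
```

```bash
python3 - <<'E'
from h import *
st(); goal([.5037,.254,.12],np.radians(113.1)); snap("wrist","w3")
E
```

```text
t 5.77 p [ 0.6307 -0.027   0.1508] rot [3.1388 0.0089 3.0682] F [0.1 0.7 0.6] w 0.0655 q [-0.1   0.52  1.34  0.    1.27 -1.6 ]
row [0.0047, 0.0041, 0.6966, 0.2951, 0.5417, 0.0605] min rows 8.8
```

View pics/w3.png

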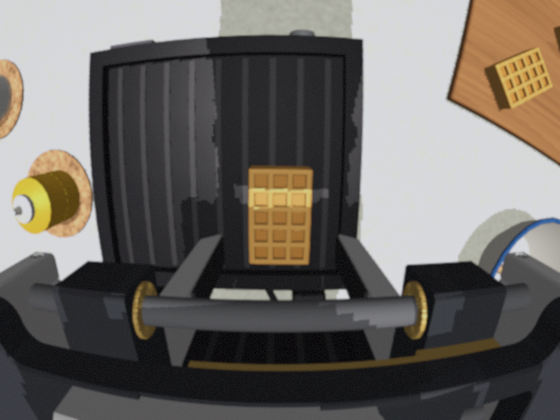

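```bash
python3 - <<'E'
from h import *
c=camera("wrist"); q=[.5818,-.0769,-.0684]
for u,v,z in [(280,265,.079),(280,167,.079),(248,217,.079),(313,217,.079),(280,268,.067),(95,55,.067),(360,43,.067)]:
    print(u,v,R.from_euler("z",-q[2]).apply(at_z(c,u,v,z,True)-np.array([q[0],q[1],.055])).round(4))
E
```

```text
280 265 [0.085  0.0535 0.024 ]
280 167 [0.0041 0.0538 0.024 ]
248 217 [0.0436 0.0283 0.024 ]
313 217 [0.0439 0.0799 0.024 ]
280 268 [0.093  0.0535 0.012 ]
95 55 [-0.102  -0.1102  0.012 ]
360 43 [-0.0987  0.1196  0.012 ]
```

>>> servo_tool --moves '[[[0, 0, 0, 0.0, 0.08, 0, 0.25], [0, 0, 0.06, 0.02, 0.14, 0, 0.25], [0.002, 0.002, 0.14, 0.08, 0.2, 0, 0.25], [0.005, 0.004, 0.21, 0.12, 0.26, 0, 0.25], [0.005, 0.004, 0.29, 0.16, 0.32, 0, 0.25], [0.005, 0.004, 0.37, 0.2, 0.38, 0, 0.25], [0.005, 0.004, 0.45, 0.24, 0.44, 0.02, 0.25], [0.005, 0.004, 0.53, 0.28, 0.5, 0.04, 0.25], [0.005, 0.004, 0.61, 0.295, 0.541, 0.06, 0.25], [0.005, 0.004, 0.68, 0.295, 0.541, 0.06, 0.25], [0.005, 0.004, 0.696, 0.295, 0.541, 0.06, 0.25], [0.005, 0.004, 0.696, 0.295, 0.541, 0.06, 0.25]]]'

```text
time_s: 6.87
ee_pos: [0.5011, 0.254, 0.115]
eef_rot: [-3.134, -0.002, 1.974]
force: [-0.2, 0.4, 0.1]
grip_width: 0.0709
```

```bash
python3 - <<'E'
from h import *
st(); goal([.5037,.254,.02],np.radians(113.1)); snap("wrist","w4")
E
```

```text
t 6.87 p [0.5011 0.254  0.115 ] rot [-3.1335e+00 -2.5000e-03  1.9745e+00] F [-0.2  0.4  0.1] w 0.0709 q [ 0.4   0.42  1.58  0.    1.15 -0.  ]
row [-0.0051, -0.0016, 0.0003, -0.0025, 0.0064, 0.19] min rows 2.3
```

View pics/w4.png

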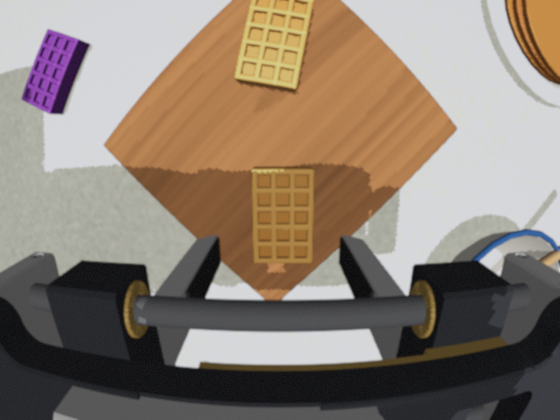

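>>> servo_tool --moves '[[[-0.005, -0.002, 0, -0.001, 0.006, 0.07, 0.25], [-0.005, -0.002, 0, -0.001, 0.006, 0.13, 0.25], [-0.005, -0.002, 0, -0.001, 0.006, 0.17, 0.25], [-0.005, -0.002, 0, -0.001, 0.006, 0.188, 0.25], [-0.005, -0.002, 0, -0.001, 0.006, 0.188, 0.25], [-0.005, -0.002, 0, -0.001, 0.006, 0.188, 1], [-0.005, -0.002, 0, -0.001, 0.006, 0.188, 1], [-0.005, -0.002, 0, -0.001, 0.006, 0.188, 1], [-0.005, -0.002, 0, -0.001, 0.006, 0.188, 1], [-0.005, -0.002, 0, -0.001, 0.006, 0.188, 1], [-0.005, -0.002, 0, -0.001, 0.006, 0.188, 1], [-0.005, -0.002, 0, -0.001, 0.006, 0.188, 1]]]'

```text
time_s: 7.92
ee_pos: [0.5042, 0.2546, 0.0226]
eef_rot: [3.139, 0.001, 1.976]
force: [-0.9, -1.1, 6.8]
grip_width: 0.0498
```

>>> servo_tool --moves '[[[0, 0, 0, 0, 0, -0.06, 1], [0, 0, 0, 0, 0, -0.13, 1], [0, 0, 0, 0, 0, -0.2, 1], [0, 0, 0, 0, 0, -0.25, 1], [0, 0, 0, 0, 0, -0.25, 1]]]'

```text
time_s: 8.33
ee_pos: [0.5058, 0.2555, 0.1536]
eef_rot: [3.13, 0.001, 1.976]
force: [0.2, 0.4, 0.0]
grip_width: 0.0497
```

```bash
python3 - <<'E'
from h import *
st(); goal([.5345,-.1238,.145],np.pi-.0684); 
E
```

```text
t 8.33 p [0.5058 0.2555 0.1536] rot [3.1305e+00 7.0000e-04 1.9765e+00] F [0.2 0.4 0. ] w 0.0497 q [ 0.4   0.38  1.54 -0.    1.21 -0.  ]
row [0.0061, 0.0043, -0.6982, -0.7196, -0.2468, 0.015] min rows 9.1
```

>>> servo_tool --moves '[[[0, 0, -0.06, -0.07, -0.024, 0, 1], [0, 0, -0.13, -0.14, -0.048, 0, 1], [0, 0, -0.2, -0.21, -0.072, 0, 1], [0, 0, -0.27, -0.28, -0.096, 0, 1], [0, 0, -0.34, -0.35, -0.12, 0, 1], [0, 0, -0.41, -0.42, -0.144, 0, 1], [0.003, 0.002, -0.48, -0.49, -0.168, 0, 1], [0.006, 0.004, -0.55, -0.56, -0.192, 0, 1], [0.006, 0.004, -0.62, -0.63, -0.216, 0, 1], [0.006, 0.004, -0.69, -0.69, -0.236, 0, 1], [0.006, 0.004, -0.698, -0.72, -0.247, 0.01, 1], [0.006, 0.004, -0.698, -0.72, -0.247, 0.01, 1]]]'

```text
time_s: 9.33
ee_pos: [0.5339, -0.1269, 0.1463]
eef_rot: [-3.141, -0.001, 3.071]
force: [-0.3, 0.5, -0.8]
grip_width: 0.0499
```

```bash
python3 - <<'E'
from h import *
st(); goal([.5345,-.1238,.0625],np.pi-.0684); 
E
```

```text
t 9.33 p [ 0.5339 -0.1269  0.1463] rot [-3.1414e+00 -7.0000e-04  3.0708e+00] F [-0.3  0.5 -0.8] w 0.0499 q [-0.3   0.35  1.59 -0.    1.2  -1.8 ]
row [-0.0001, -0.0005, -0.0015, -0.0008, 0.0062, 0.1677] min rows 2.0
```

>>> servo_tool --moves '[[[0, 0, 0, -0.001, 0.006, 0.05, 1], [0, 0, 0, -0.001, 0.006, 0.1, 1], [0, 0, 0, -0.001, 0.006, 0.135, 1], [0, 0, 0, -0.001, 0.006, 0.155, 1], [0, 0, 0, -0.001, 0.006, 0.164, 1], [0, 0, 0, -0.001, 0.006, 0.168, 1], [0, 0, 0, -0.001, 0.006, 0.168, 1], [0, 0, 0, -0.001, 0.006, 0.168, 1]]]'

```text
time_s: 10.0
ee_pos: [0.5352, -0.1238, 0.0633]
eef_rot: [-3.141, 0.001, 3.071]
force: [0.9, -0.0, 0.4]
grip_width: 0.05
```

>>> servo_tool --moves '[[[0, 0, 0, 0, 0, 0.001, 0.3], [0, 0, 0, 0, 0, 0.001, 0.3], [0, 0, 0, 0, 0, 0.001, 0.3], [0, 0, 0, 0, 0, 0.001, 0.3], [0, 0, 0, 0, 0, -0.01, 0.3], [0, 0, 0, 0, 0, -0.07, 0.3], [0, 0, 0, 0, 0, -0.14, 0.3], [0, 0, 0, 0, 0, -0.18, 0.3], [0, 0, 0, 0, 0, -0.18, 0.3]]]'

```text
time_s: 10.75
ee_pos: [0.5368, -0.1243, 0.1585]
eef_rot: [-3.139, 0.008, 3.071]
force: [0.9, -0.0, 0.8]
grip_width: 0.0656
```

```bash
python3 - <<'E'
from h import *
st(); goal([.4411,.3885,.12],np.radians(102.3)); snap("wrist","w5")
E
```

```text
t 10.75 p [ 0.5368 -0.1243  0.1585] rot [-3.1395  0.008   3.0708] F [ 0.9 -0.   0.8] w 0.0656 q [-0.29  0.34  1.58 -0.    1.21 -1.79]
row [0.0021, 0.0053, 0.8183, 0.2641, 1.0097, 0.0726] min rows 12.5
```

View pics/w5.png

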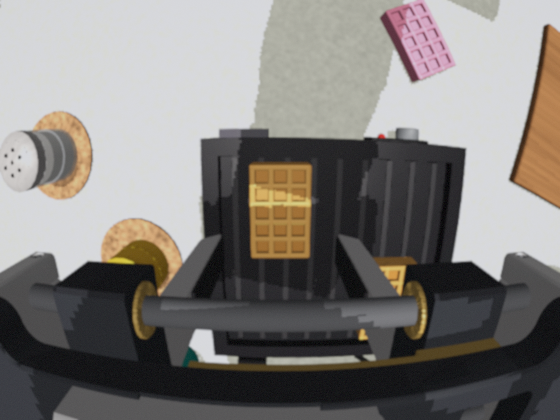

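>>> servo_tool --moves '[[[0, 0, 0.06, 0.02, 0.08, 0, 0.25], [0, 0, 0.14, 0.04, 0.16, 0, 0.25], [0, 0.003, 0.21, 0.06, 0.24, 0, 0.25], [0.002, 0.005, 0.29, 0.09, 0.32, 0, 0.25], [0.002, 0.005, 0.36, 0.11, 0.4, 0, 0.25], [0.002, 0.005, 0.44, 0.13, 0.48, 0, 0.25], [0.002, 0.005, 0.51, 0.15, 0.56, 0, 0.25], [0.002, 0.005, 0.59, 0.17, 0.64, 0.02, 0.25], [0.002, 0.005, 0.66, 0.19, 0.72, 0.04, 0.25], [0.002, 0.005, 0.74, 0.21, 0.8, 0.05, 0.25], [0.002, 0.005, 0.818, 0.23, 0.88, 0.06, 0.25], [0.002, 0.005, 0.818, 0.26, 0.95, 0.06, 0.25]]]'

```text
time_s: 11.8
ee_pos: [0.4482, 0.3251, 0.1253]
eef_rot: [-3.137, -0.0, 1.779]
force: [-0.4, -0.8, 0.5]
grip_width: 0.07
```

```bash
python3 - <<'E'
from h import *
st(); goal([.4411,.3885,.10],np.radians(102.3))
E
```

```text
t 11.8 p [0.4482 0.3251 0.1253] rot [-3.1371e+00 -4.0000e-04  1.7789e+00] F [-0.4 -0.8  0.5] w 0.07 q [0.56 0.39 1.6  0.   1.16 0.35]
row [-0.0028, -0.0003, -0.0042, 0.1269, 0.0126, 0.0507] min rows 1.6
```

>>> servo_tool --moves '[[[-0.003, 0, -0.004, 0.06, 0.006, 0.02, 0.25], [-0.003, 0, -0.004, 0.12, 0.012, 0.04, 0.25], [-0.003, 0, -0.004, 0.127, 0.013, 0.05, 0.25], [-0.003, 0, -0.004, 0.127, 0.013, 0.05, 0.25], [-0.003, 0, -0.004, 0.127, 0.013, 0.05, 0.25]]]'

```text
time_s: 12.22
ee_pos: [0.441, 0.3878, 0.0994]
eef_rot: [-3.14, 0.001, 1.785]
force: [1.3, -0.9, -0.2]
grip_width: 0.0704
```

```bash
python3 - <<'E'
from h import *
st(); goal([.4411,.3885,.02],np.radians(102.3)); snap("wrist","w6")
E
```

```text
t 12.22 p [0.441  0.3878 0.0994] rot [-3.1401e+00  6.0000e-04  1.7854e+00] F [ 1.3 -0.9 -0.2] w 0.0704 q [0.66 0.49 1.52 0.   1.14 0.44]
row [-0.0009, 0.0004, -0.0001, 0.0014, 0.0008, 0.1588] min rows 1.9
```

View pics/w6.png

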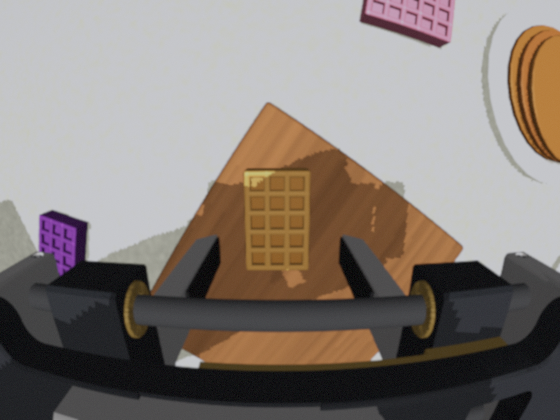

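Aligned. The third waffle (277,220) is centred between the fingers; grasp.

>>> servo_tool --moves '[[[0, 0, 0, 0.001, 0, 0.06, 0.25], [0, 0, 0, 0.001, 0, 0.11, 0.25], [0, 0, 0, 0.001, 0, 0.145, 0.25], [0, 0, 0, 0.001, 0, 0.157, 0.25], [0, 0, 0, 0.001, 0, 0.157, 0.25], [0, 0, 0, 0.001, 0, 0.157, 1], [0, 0, 0, 0.001, 0, 0.157, 1], [0, 0, 0, 0.001, 0, 0.157, 1], [0, 0, 0, 0.001, 0, 0.157, 1], [0, 0, 0, 0.001, 0, 0.157, 1], [0, 0, 0, 0.001, 0, 0.157, 1], [0, 0, 0, 0.001, 0, 0.157, 1]]]'

```text
time_s: 13.27
ee_pos: [0.4418, 0.3883, 0.0228]
eef_rot: [3.141, -0.0, 1.785]
force: [-1.0, -1.7, 7.2]
grip_width: 0.0498
```

>>> servo_tool --moves '[[[0, 0, 0, 0, 0, -0.06, 1], [0, 0, 0, 0, 0, -0.13, 1], [0, 0, 0, 0, 0, -0.2, 1], [0, 0, 0, 0, 0, -0.25, 1], [0, 0, 0, 0, 0, -0.25, 1]]]'

```text
time_s: 13.68
ee_pos: [0.4433, 0.3896, 0.154]
eef_rot: [3.132, -0.004, 1.785]
force: [0.3, -0.2, -0.5]
grip_width: 0.0496
```

```bash
python3 - <<'E'
from h import *
st(); goal([.5413,-.024,.145],np.pi-.0684); 
E
```

```text
t 13.68 p [0.4433 0.3896 0.154 ] rot [ 3.1325 -0.0043  1.7847] F [ 0.3 -0.2 -0.5] w 0.0496 q [ 0.66  0.43  1.47 -0.    1.23  0.45]
row [0.0068, 0.0014, -0.8203, -0.85, 0.0159, 0.0145] min rows 10.3
```

>>> servo_tool --moves '[[[0, 0, -0.07, -0.07, 0.001, 0, 1], [0, 0, -0.14, -0.14, 0.002, 0, 1], [0, 0, -0.21, -0.22, 0.004, 0, 1], [0, 0, -0.29, -0.3, 0.006, 0, 1], [0, 0, -0.36, -0.38, 0.008, 0, 1], [0, 0, -0.44, -0.46, 0.01, 0, 1], [0.003, 0, -0.51, -0.54, 0.011, 0, 1], [0.006, 0.001, -0.59, -0.62, 0.012, 0, 1], [0.007, 0.001, -0.66, -0.7, 0.013, 0, 1], [0.007, 0.001, -0.74, -0.78, 0.015, 0, 1], [0.007, 0.001, -0.82, -0.85, 0.016, 0.01, 1], [0.007, 0.001, -0.82, -0.85, 0.016, 0.01, 1]]]'

```text
time_s: 14.68
ee_pos: [0.5416, -0.028, 0.1466]
eef_rot: [-3.14, 0.0, 3.077]
force: [0.4, -0.0, 0.4]
grip_width: 0.0496
```

```bash
python3 - <<'E'
from h import *
st(); goal([.5413,-.024,.0627],np.pi-.0684); snap("wrist","w7")
E
```

```text
t 14.68 p [ 0.5416 -0.028   0.1466] rot [-3.1404  0.      3.0768] F [ 0.4 -0.   0.4] w 0.0496 q [-0.12  0.34  1.61 -0.    1.19 -1.62]
row [-0.0008, 0.0, 0.0023, 0.0012, 0.0081, 0.1678] min rows 2.0
```

View pics/w7.png

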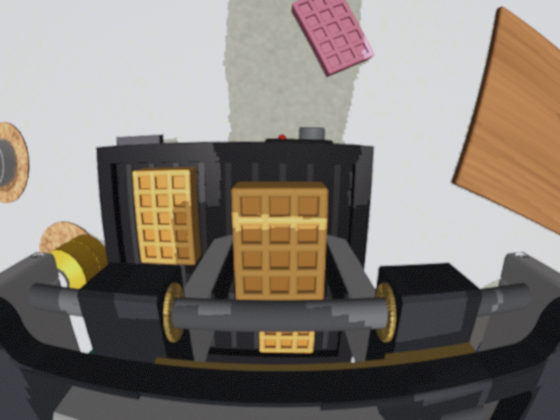

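>>> servo_tool --moves '[[[0, 0, 0.002, 0.001, 0.008, 0.05, 1], [0, 0, 0.002, 0.001, 0.008, 0.1, 1], [0, 0, 0.002, 0.001, 0.008, 0.135, 1], [0, 0, 0.002, 0.001, 0.008, 0.155, 1], [0, 0, 0.002, 0.001, 0.008, 0.164, 1], [0, 0, 0.002, 0.001, 0.008, 0.168, 1], [0, 0, 0.002, 0.001, 0.008, 0.168, 1], [0, 0, 0.002, 0.001, 0.008, 0.168, 1]]]'

```text
time_s: 15.4
ee_pos: [0.5419, -0.0242, 0.0632]
eef_rot: [-3.14, 0.001, 3.074]
force: [-0.6, 0.1, 0.0]
grip_width: 0.0496
```

>>> servo_tool --moves '[[[0, 0, 0, 0, 0, 0.001, 0.3], [0, 0, 0, 0, 0, 0.001, 0.3], [0, 0, 0, 0, 0, 0.001, 0.3], [0, 0, 0, 0, 0, 0.001, 0.3], [0, 0, 0, 0, 0, -0.01, 0.3], [0, 0, 0, 0, 0, -0.07, 0.3], [0, 0, 0, 0, 0, -0.14, 0.3], [0, 0, 0, 0, 0, -0.2, 0.3], [0, 0, 0, 0, 0, -0.2, 0.3]]]'

```text
time_s: 16.15
ee_pos: [0.544, -0.0242, 0.1696]
eef_rot: [-3.14, 0.01, 3.074]
force: [0.2, 0.4, -0.0]
grip_width: 0.0659
```

```bash
python3 - <<'E'
from h import *
st(); snap("wrist","w8")
E
```

```text
t 16.15 p [ 0.544  -0.0242  0.1696] rot [-3.1399  0.01    3.0738] F [ 0.2  0.4 -0. ] w 0.0659 q [-0.11  0.31  1.59 -0.    1.23 -1.61]
```

View pics/w8.png

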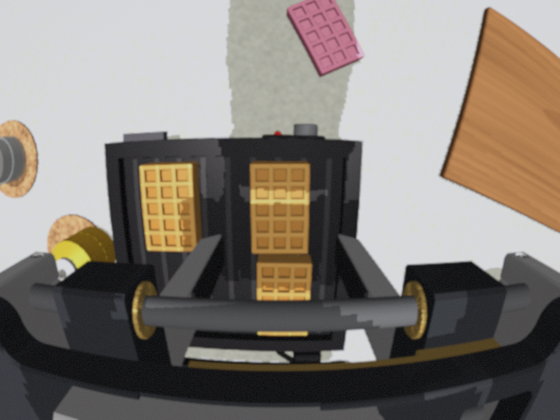

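```bash
cat >> h.py <<'E'
Q=[.5818,-.0769,-.0684,1.5335,1.78]
def Rt(alpha,yaw=np.pi/2+Q[2]):
    g=R.from_euler("z",Q[2]); return g*R.from_euler("y",-alpha)*g.inv()*R.from_euler("xyz",[np.pi,0,yaw])
def rows(wps,hand):
    p0,R0=RT(); out=[]
    for p,Rg in wps:
        rv=(R0.inv()*Rg).as_rotvec()/(np.pi/2); s=R0.inv().apply(np.asarray(p)-p0)/0.5
        out.append(np.round(np.r_[rv,s],3).tolist()+[hand])
    for r in out: print(r)
def tcp_for(gp,Rg,d=.0188): return np.asarray(gp)+Rg.apply([0,0,d])
E
python3 - <<'E'
from h import *
h=lidpt(Q,.273,.024,0)
Rg=Rt(np.radians(30))
print(Rg.as_matrix().round(2))
goal([.55,-.07,.40],Rg=Rg); print("handle",h)
E
```

```text
[[ 0.07  0.86  0.5 ]
 [ 1.   -0.06 -0.03]
 [ 0.    0.5  -0.87]]
row [-0.2586, -0.2572, 0.9763, -0.0233, -0.0912, -0.4666] min rows 13.1
handle [ 0.71329557 -0.08590835  0.34170505]
```

>>> servo_tool --moves '[[[0, 0, 0, 0, 0, -0.07, 0.45], [0, 0, 0.06, 0, -0.01, -0.14, 0.45], [-0.03, -0.03, 0.14, 0, -0.02, -0.21, 0.45], [-0.05, -0.05, 0.21, 0, -0.03, -0.28, 0.45], [-0.08, -0.08, 0.29, 0, -0.04, -0.35, 0.45], [-0.1, -0.1, 0.36, 0, -0.05, -0.42, 0.45], [-0.12, -0.12, 0.44, 0, -0.06, -0.46, 0.45], [-0.14, -0.14, 0.51, -0.01, -0.07, -0.46, 0.45], [-0.16, -0.16, 0.59, -0.02, -0.08, -0.46, 0.45], [-0.18, -0.18, 0.66, -0.02, -0.09, -0.46, 0.45], [-0.2, -0.2, 0.74, -0.023, -0.09, -0.466, 0.45], [-0.22, -0.22, 0.82, -0.023, -0.09, -0.466, 0.45]]]'

```text
time_s: 17.2
ee_pos: [0.55, -0.0699, 0.399]
eef_rot: [2.695, 0.066, 1.782]
force: [0.3, -0.1, 0.6]
grip_width: 0.0518
```

```bash
python3 - <<'E'
from h import *
h=lidpt(Q,.273,.024,0)
Rg=Rt(np.radians(30)); st()
p=tcp_for(h,Rg); pre=p-Rg.apply([0,0,.08]); print(p,pre)
goal(pre,Rg=Rg); snap("top","t2",(250,100,420,260),4);snap("scene","s3",(90,120,350,320),3)
E
```

```text
t 17.2 p [ 0.55   -0.0699  0.399 ] rot [2.6948 0.0656 1.7815] F [ 0.3 -0.1  0.6] w 0.0518 q [-0.26 -0.03  1.51  0.15  1.23 -0.51]
[ 0.72267359 -0.08655081  0.32542378] [ 0.68276712 -0.08381694  0.39470581]
row [-0.0427, -0.0462, 0.1765, -0.0821, 0.2229, 0.1223] min rows 3.2
```

View pics/s3.png

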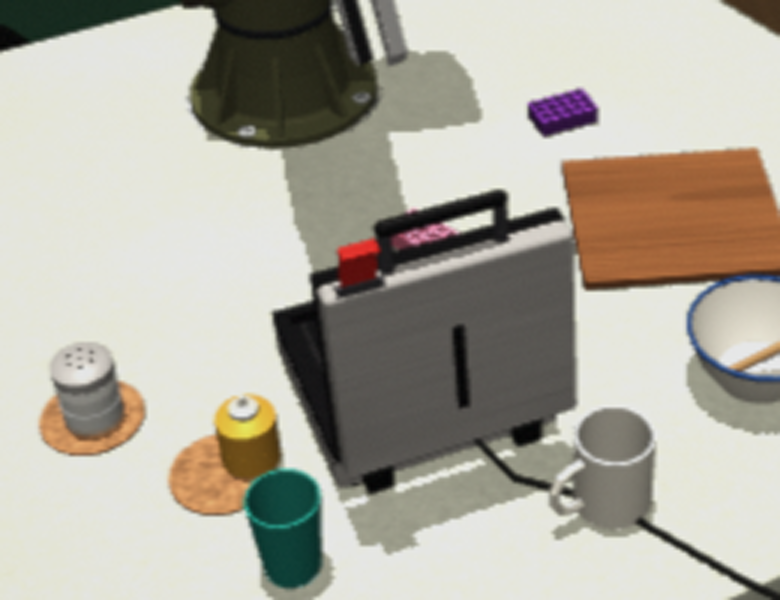

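>>> servo_tool --moves '[[[-0.02, -0.02, 0.08, -0.02, 0.06, 0.03, 0.45], [-0.042, -0.046, 0.15, -0.04, 0.12, 0.06, 0.45], [-0.043, -0.046, 0.176, -0.06, 0.18, 0.09, 0.45], [-0.043, -0.046, 0.176, -0.082, 0.22, 0.12, 0.45], [-0.043, -0.046, 0.176, -0.082, 0.223, 0.122, 0.45], [-0.043, -0.046, 0.176, -0.082, 0.223, 0.122, 0.45]]]'

```text
time_s: 17.8
ee_pos: [0.6829, -0.0825, 0.3919]
eef_rot: [2.623, 0.003, 1.511]
force: [-0.1, -0.0, -0.3]
grip_width: 0.052
```

```bash
python3 - <<'E'
from h import *
h=lidpt(Q,.273,.024,0)
Rg=Rt(np.radians(30)); st()
p=tcp_for(h,Rg); goal(p,Rg=Rg)
c=snap("wrist","w9"); print([proj(c,lidpt(Q,.273,.024,y),True) for y in (-.055,0,.055)])
snap("scene","s4",(150,130,330,260),4)
E
```

```text
t 17.8 p [ 0.6829 -0.0825  0.3919] rot [2.6234e+00 2.5000e-03 1.5112e+00] F [-0.1 -0.  -0.3] w 0.052 q [-0.2   0.25  1.25  0.07  1.14 -0.15]
row [-0.0034, -0.0014, 0.0057, -0.003, 0.0035, 0.1551] min rows 1.9
[(np.float64(279.42498799847255), np.float64(288.9613395270845)), (np.float64(280.1019760941802), np.float64(224.34960454924695)), (np.float64(280.8311450618849), np.float64(151.71297283873474))]
```

View pics/w9.png

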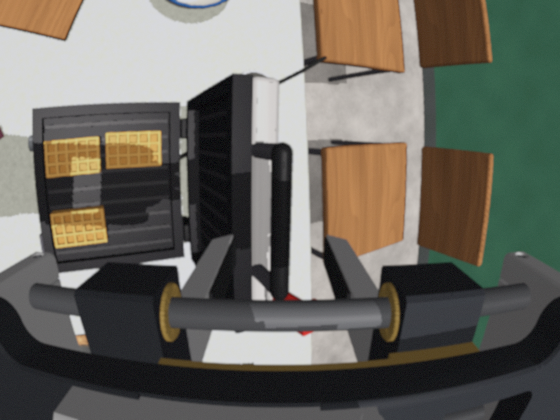

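View pics/s4.png

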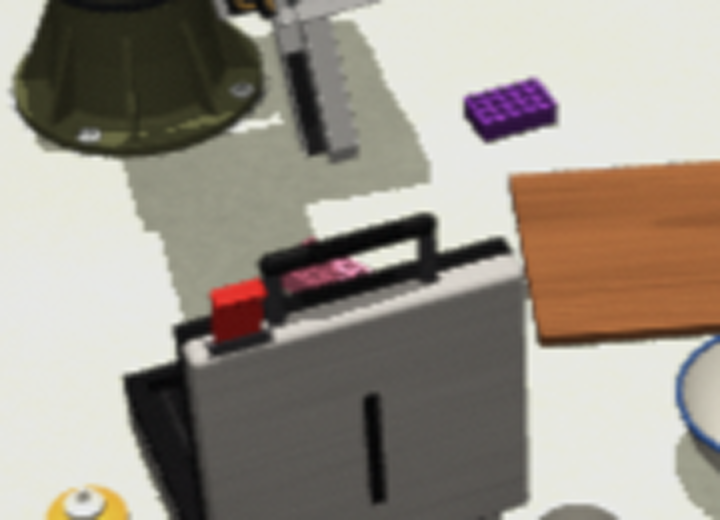

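>>> servo_tool --moves '[[[-0.003, -0.001, 0.005, -0.003, 0.003, 0.05, 0.45], [-0.003, -0.001, 0.005, -0.003, 0.003, 0.1, 0.45], [-0.003, -0.001, 0.005, -0.003, 0.003, 0.14, 0.45], [-0.003, -0.001, 0.005, -0.003, 0.003, 0.155, 0.45], [-0.003, -0.001, 0.005, -0.003, 0.003, 0.155, 0.45], [-0.003, -0.001, 0.005, -0.003, 0.003, 0.155, 0.8], [-0.003, -0.001, 0.005, -0.003, 0.003, 0.155, 0.8], [-0.003, -0.001, 0.005, -0.003, 0.003, 0.155, 0.8], [-0.003, -0.001, 0.005, -0.003, 0.003, 0.155, 0.8], [-0.003, -0.001, 0.005, -0.003, 0.003, 0.155, 0.8]]]'

```text
time_s: 18.73
ee_pos: [0.7214, -0.0865, 0.3287]
eef_rot: [2.614, -0.0, 1.502]
force: [0.3, 0.4, 0.4]
grip_width: 0.0213
```

```bash
python3 - <<'E'
from h import *
st()
w=[]
for th in np.linspace(1.5335,1.0,13)[1:]:
    a=np.radians(30)
    Rg=Rt(a); w.append((tcp_for(lidpt(Q,.273,.024,0,th),Rg),Rg))
rows(w,.8)
E
```

```text
t 18.73 p [ 0.7214 -0.0865  0.3287] rot [ 2.6141 -0.      1.5022] F [0.3 0.4 0.4] w 0.0213 q [-0.19  0.35  1.26  0.07  1.01 -0.15]
[0.002, 0.0, -0.0, 0.0, -0.022, -0.006, 0.8]
[0.002, 0.0, -0.0, 0.0, -0.043, -0.018, 0.8]
[0.002, 0.0, -0.0, 0.0, -0.065, -0.029, 0.8]
[0.002, 0.0, -0.0, 0.0, -0.087, -0.039, 0.8]
[0.002, 0.0, -0.0, 0.0, -0.11, -0.048, 0.8]
[0.002, 0.0, -0.0, 0.0, -0.133, -0.056, 0.8]
[0.002, 0.0, -0.0, 0.0, -0.156, -0.063, 0.8]
[0.002, 0.0, -0.0, 0.0, -0.18, -0.069, 0.8]
[0.002, 0.0, -0.0, 0.0, -0.204, -0.073, 0.8]
[0.002, 0.0, -0.0, 0.0, -0.228, -0.077, 0.8]
[0.002, 0.0, -0.0, 0.0, -0.252, -0.08, 0.8]
[0.002, 0.0, -0.0, 0.0, -0.276, -0.082, 0.8]
```

>>> servo_tool --moves '[[[0.002, 0, 0, 0, -0.022, -0.006, 0.8], [0.002, 0, 0, 0, -0.043, -0.018, 0.8], [0.002, 0, 0, 0, -0.065, -0.029, 0.8], [0.002, 0, 0, 0, -0.087, -0.039, 0.8], [0.002, 0, 0, 0, -0.11, -0.048, 0.8], [0.002, 0, 0, 0, -0.133, -0.056, 0.8], [0.002, 0, 0, 0, -0.156, -0.063, 0.8], [0.002, 0, 0, 0, -0.18, -0.069, 0.8], [0.002, 0, 0, 0, -0.204, -0.073, 0.8], [0.002, 0, 0, 0, -0.228, -0.077, 0.8], [0.002, 0, 0, 0, -0.252, -0.08, 0.8], [0.002, 0, 0, 0, -0.276, -0.082, 0.8]]]'

```text
time_s: 19.73
ee_pos: [0.5816, -0.0769, 0.2956]
eef_rot: [2.615, 0.0, 1.502]
force: [1.8, 2.0, 1.3]
grip_width: 0.0187
```

```bash
python3 - <<'E'
from h import *
st()
w=[]
for k,th in enumerate(np.linspace(1.0,.5,13)[1:]):
    a=np.radians(30-15*(k+1)/12)
    Rg=Rt(a); w.append((tcp_for(lidpt(Q,.273,.024,0,th),Rg),Rg))
rows(w,.8)
snap("scene","s5",(90,100,350,300),3)
E
```

```text
t 19.73 p [ 0.5816 -0.0769  0.2956] rot [2.6149e+00 1.0000e-04 1.5022e+00] F [1.8 2.  1.3] w 0.0187 q [-0.23  0.04  1.7   0.11  0.88 -0.21]
[0.016, 0.0, -0.0, -0.0, -0.024, 0.002, 0.8]
[0.03, 0.0, -0.0, -0.0, -0.048, 0.002, 0.8]
[0.044, 0.0, -0.0, -0.0, -0.072, 0.004, 0.8]
[0.058, 0.0, -0.0, -0.0, -0.095, 0.006, 0.8]
[0.071, 0.0, -0.0, -0.0, -0.119, 0.009, 0.8]
[0.085, 0.0, -0.0, -0.0, -0.142, 0.013, 0.8]
[0.099, 0.0, -0.0, -0.0, -0.165, 0.018, 0.8]
[0.113, 0.0, -0.0, -0.0, -0.188, 0.024, 0.8]
[0.127, 0.0, -0.0, -0.0, -0.21, 0.031, 0.8]
[0.141, 0.0, -0.0, -0.0, -0.233, 0.039, 0.8]
[0.155, 0.0, -0.0, -0.0, -0.254, 0.047, 0.8]
[0.169, 0.0, -0.0, -0.0, -0.276, 0.057, 0.8]
```

View pics/s5.png

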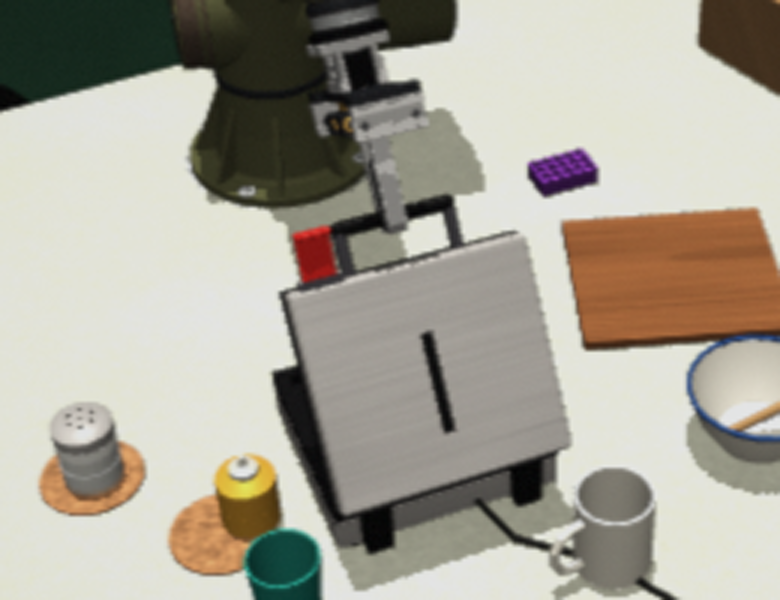

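>>> servo_tool --moves '[[[0.016, 0, 0, 0, -0.024, 0.002, 0.8], [0.03, 0, 0, 0, -0.048, 0.002, 0.8], [0.044, 0, 0, 0, -0.072, 0.004, 0.8], [0.058, 0, 0, 0, -0.095, 0.006, 0.8], [0.071, 0, 0, 0, -0.119, 0.009, 0.8], [0.085, 0, 0, 0, -0.142, 0.013, 0.8], [0.099, 0, 0, 0, -0.165, 0.018, 0.8], [0.113, 0, 0, 0, -0.188, 0.024, 0.8], [0.127, 0, 0, 0, -0.21, 0.031, 0.8], [0.141, 0, 0, 0, -0.233, 0.039, 0.8], [0.155, 0, 0, 0, -0.254, 0.047, 0.8], [0.169, 0, 0, 0, -0.276, 0.057, 0.8]]]'

```text
time_s: 20.78
ee_pos: [0.4745, -0.0694, 0.1997]
eef_rot: [2.885, -0.0, 1.502]
force: [0.5, 0.8, -0.3]
grip_width: 0.0188
```

```bash
python3 - <<'E'
from h import *
st()
w=[]
for k,th in enumerate(np.linspace(.5,.05,13)[1:]):
    a=np.radians(15-15*(k+1)/12)
    Rg=Rt(a); w.append((tcp_for(lidpt(Q,.273,.024,0,th),Rg),Rg))
rows(w,.8)
E
```

```text
t 20.78 p [ 0.4745 -0.0694  0.1997] rot [ 2.8846e+00 -1.0000e-04  1.5024e+00] F [ 0.5  0.8 -0.3] w 0.0188 q [-0.25 -0.    1.9   0.05  0.99 -0.2 ]
[0.011, -0.0, -0.0, -0.0, -0.01, 0.011, 0.8]
[0.025, -0.0, -0.0, -0.0, -0.026, 0.026, 0.8]
[0.039, -0.0, -0.0, -0.0, -0.041, 0.041, 0.8]
[0.052, -0.0, -0.0, -0.0, -0.055, 0.056, 0.8]
[0.066, -0.0, -0.0, -0.0, -0.069, 0.072, 0.8]
[0.08, -0.0, -0.0, -0.0, -0.082, 0.088, 0.8]
[0.094, -0.0, -0.0, -0.0, -0.094, 0.105, 0.8]
[0.108, -0.0, -0.0, -0.0, -0.106, 0.123, 0.8]
[0.122, -0.0, -0.0, -0.0, -0.117, 0.14, 0.8]
[0.136, -0.0, -0.0, -0.0, -0.127, 0.158, 0.8]
[0.15, -0.0, -0.0, -0.0, -0.137, 0.176, 0.8]
[0.164, -0.0, -0.0, -0.0, -0.146, 0.195, 0.8]
```

>>> servo_tool --moves '[[[0, 0, 0, 0, 0, 0, 1], [0, 0, 0, 0, 0, 0, 1], [0, 0, 0, 0, 0, 0, 1], [0.011, 0, 0, 0, -0.01, 0.011, 1], [0.025, 0, 0, 0, -0.026, 0.026, 1], [0.039, 0, 0, 0, -0.041, 0.041, 1], [0.052, 0, 0, 0, -0.055, 0.056, 1], [0.066, 0, 0, 0, -0.069, 0.072, 1], [0.08, 0, 0, 0, -0.082, 0.088, 1], [0.094, 0, 0, 0, -0.094, 0.105, 1], [0.108, 0, 0, 0, -0.106, 0.123, 1], [0.122, 0, 0, 0, -0.117, 0.14, 1]]]' --squeeze 25

```text
time_s: 21.78
ee_pos: [0.4384, -0.0667, 0.1177]
eef_rot: [3.07, -0.0, 1.502]
force: [22.9, 5.8, -3.1]
grip_width: 0.015
```

```bash
python3 - <<'E'
from h import *
st()
w=[]
for k,th in enumerate([.12,.08,.05,.02,0.01]):
    Rg=Rt(0); w.append((tcp_for(lidpt(Q,.273,.024,0,th),Rg),Rg))
rows(w,1)
snap("scene","s6",(90,100,350,300),3)
E
```

```text
t 21.78 p [ 0.4384 -0.0667  0.1177] rot [ 3.0699e+00 -2.0000e-04  1.5022e+00] F [22.9  5.8 -3.1] w 0.015 q [-0.24  0.12  1.96  0.02  0.99 -0.18]
[0.046, -0.0, -0.0, -0.001, -0.015, 0.023, 1]
[0.046, -0.0, -0.0, -0.001, -0.02, 0.044, 1]
[0.046, -0.0, -0.0, -0.001, -0.024, 0.06, 1]
[0.046, -0.0, -0.0, -0.001, -0.027, 0.076, 1]
[0.046, -0.0, -0.0, -0.001, -0.028, 0.082, 1]
```

View pics/s6.png

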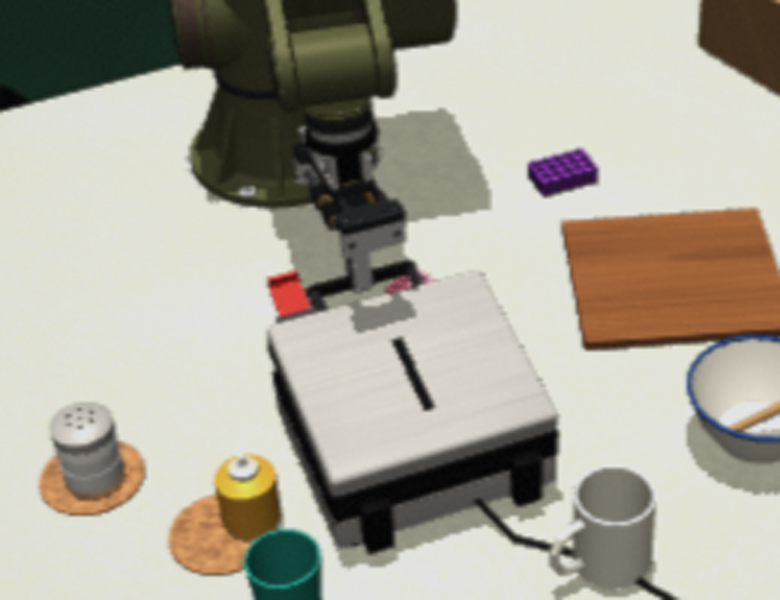

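>>> servo_tool --moves '[[[0, 0, 0, 0, 0, 0, 0.6], [0, 0, 0, 0, 0, 0, 0.6], [0, 0, 0, 0, 0, 0, 0.6], [0, 0, 0, 0, 0, -0.03, 0.6], [0.046, 0, 0, 0, 0, -0.08, 0.6], [0.046, 0, 0, 0, -0.01, -0.13, 0.6], [0.046, 0, 0, 0, -0.01, -0.14, 0.6], [0.046, 0, 0, 0, -0.01, -0.14, 1], [0.046, 0, 0, 0, -0.01, -0.14, 1], [0.046, 0, 0, 0, -0.01, -0.14, 1], [0.046, 0, 0, 0, -0.01, -0.14, 1], [0.046, 0, 0, 0, -0.01, -0.14, 1]]]'

```text
time_s: 22.83
ee_pos: [0.428, -0.0659, 0.185]
eef_rot: [-3.137, -0.001, 1.502]
force: [-1.2, 0.2, 0.3]
grip_width: 0.0078
```

```bash
python3 - <<'E'
from h import *
st()
for th in [.15,.1,0]:
    print(th,lidpt(Q,.273,.024,0,th).round(4))
Rg=Rt(0)
goal(lidpt(Q,.273,.024,0,.1)+[0,0,.025],Rg=Rg)
goal(lidpt(Q,.273,.024,0,0)+[0,0,.008],Rg=Rg)
c=snap("wrist","w10")
E
```

```text
t 22.83 p [ 0.428  -0.0659  0.185 ] rot [-3.1373e+00 -7.0000e-04  1.5021e+00] F [-1.2  0.2  0.3] w 0.0078 q [-0.24  0.06  1.85 -0.    1.23 -0.17]
0.15 [ 0.4338 -0.0668  0.1325]
0.1 [ 0.4309 -0.0666  0.1191]
0 [ 0.4272 -0.0663  0.092 ]
row [-0.0027, -0.0004, -0.0002, -0.0009, 0.0063, 0.0817] min rows 1.0
row [-0.0027, -0.0004, -0.0002, -0.0009, -0.0009, 0.17] min rows 2.0
```

View pics/w10.png

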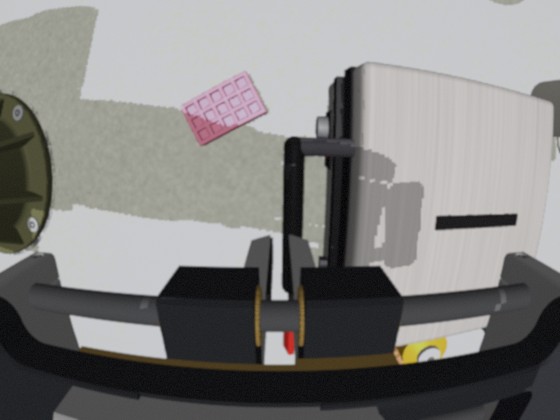

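```bash
python3 - <<'E'
from h import *
c=camera("wrist")
for z in (.1,.12,.14): print(at_z(c,292,215,z,True).round(4))
E
```

```text
[ 0.4389 -0.0676  0.1   ]
[ 0.4386 -0.0625  0.12  ]
[ 0.4382 -0.0574  0.14  ]
```

>>> servo_tool --moves '[[[0, 0, 0, 0, 0.005, 0.04, 1], [0, 0, 0, 0, 0.005, 0.07, 1], [0, 0, 0, 0, 0.004, 0.09, 1], [0, 0, 0, 0, 0.003, 0.105, 1], [0, 0, 0, 0, 0.002, 0.12, 1], [0, 0, 0, 0, 0.001, 0.135, 1], [0, 0, 0, 0, 0, 0.15, 1], [0, 0, 0, 0, 0, 0.16, 1], [0, 0, 0, 0, 0, 0.165, 1]]]'

```text
time_s: 23.68
ee_pos: [0.4243, -0.0655, 0.101]
eef_rot: [-3.128, -0.001, 1.502]
force: [-21.1, 0.1, 1.8]
grip_width: 0.0004
```

>>> servo_tool --moves '[[[0, 0, 0, 0, -0.02, 0, 1], [0, 0, 0, 0, -0.02, -0.05, 1], [0, 0, 0, 0, -0.02, -0.12, 1], [0, 0, 0, 0, 0.01, -0.16, 1], [0, 0, 0, 0, 0.02, -0.16, 1], [0, 0, 0, 0, 0.02, -0.16, 1]]]'

```text
time_s: 24.18
ee_pos: [0.4364, -0.0665, 0.1814]
eef_rot: [-3.131, -0.001, 1.502]
force: [-0.5, 0.2, -0.3]
grip_width: 0.0003
```

```bash
python3 - <<'E'
from h import *
st()
c=snap("wrist","w11")
snap("scene","s7",(130,150,310,290),4)
E
```

```text
t 24.18 p [ 0.4364 -0.0665  0.1814] rot [-3.1307e+00 -8.0000e-04  1.5024e+00] F [-0.5  0.2 -0.3] w 0.0003 q [-0.23  0.09  1.83 -0.    1.23 -0.16]
```

View pics/s7.png

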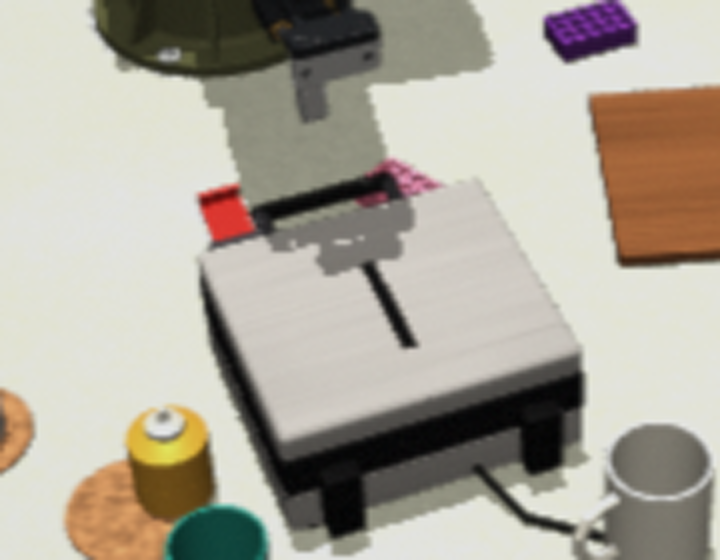

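View pics/w11.png

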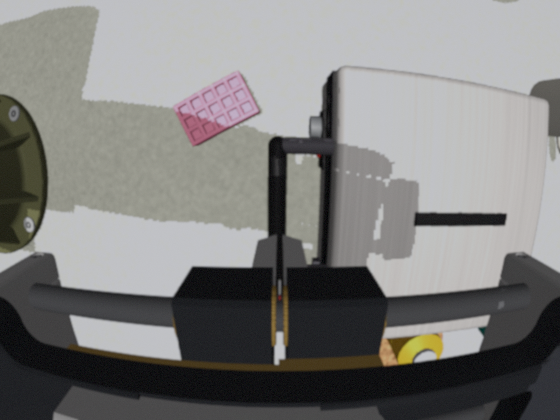

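>>> servo_tool --moves '[[[0, 0, 0, 0, 0, 0.05, 1], [0, 0, 0, 0, 0, 0.09, 1], [0, 0, 0, 0, 0, 0.12, 1], [0, 0, 0, 0, 0, 0.135, 1], [0, 0, 0, 0, 0, 0.145, 1], [0, 0, 0, 0, 0, 0.152, 1], [0, 0, 0, 0, 0, 0.158, 1], [0, 0, 0, 0, 0, 0.162, 1]]]'

```text
time_s: 24.95
ee_pos: [0.4338, -0.0661, 0.0996]
eef_rot: [-3.128, -0.001, 1.502]
force: [-13.4, 3.6, 36.0]
grip_width: 0.0002
```

>>> servo_tool --moves '[[[0, 0, 0, 0, 0, -0.04, 1], [0, 0, 0, 0, 0, -0.1, 1], [0, 0, 0, 0, 0, -0.16, 1], [0, 0, 0, 0, 0, -0.2, 1], [0, 0, 0, 0, 0, -0.2, 1]]]'

```text
time_s: 25.37
ee_pos: [0.4369, -0.0667, 0.204]
eef_rot: [-3.135, -0.0, 1.503]
force: [0.6, 0.4, 0.1]
grip_width: 0.0006
```

```bash
python3 - <<'E'
from h import *
from scipy.optimize import least_squares
st()
c=snap("scene","s8",(130,150,310,290),4); t=snap("top","t8",(280,140,380,260),5)
for th in (0,.03): print(th,[[(round((u-130+.5)*4),round((v-150+.5)*4)) for u,v in [proj(c,lidpt(Q,.273,.024,y,th))]] for y in (-.055,.055)],
 [[(round((u-280)*5),round((v-140)*5)) for u,v in [proj(t,lidpt(Q,.273,.024,y,th))]] for y in (-.055,.055)])
E
```

```text
t 25.37 p [ 0.4369 -0.0667  0.204 ] rot [-3.1348 -0.      1.5026] F [0.6 0.4 0.1] w 0.0006 q [-0.23  0.06  1.81 -0.    1.28 -0.17]
0 [[(254, 219)], [(380, 184)]] [[(336, 513)], [(171, 500)]]
0.03 [[(253, 212)], [(380, 177)]] [[(337, 511)], [(171, 497)]]
```

View pics/s8.png

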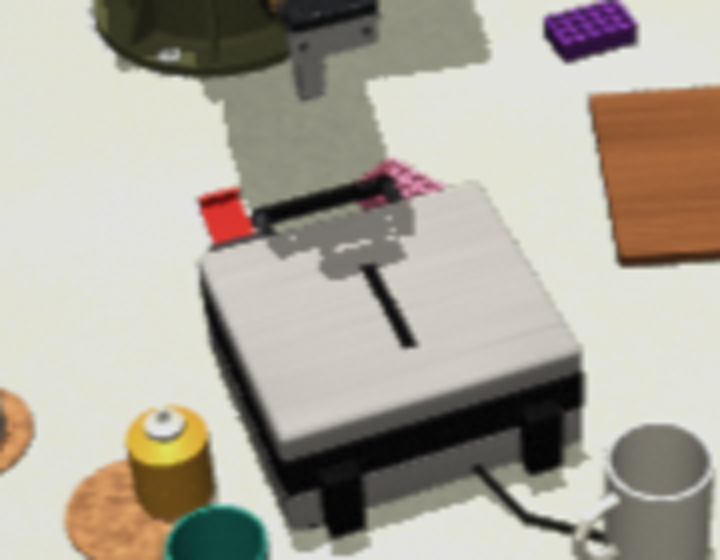

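View pics/t8.png

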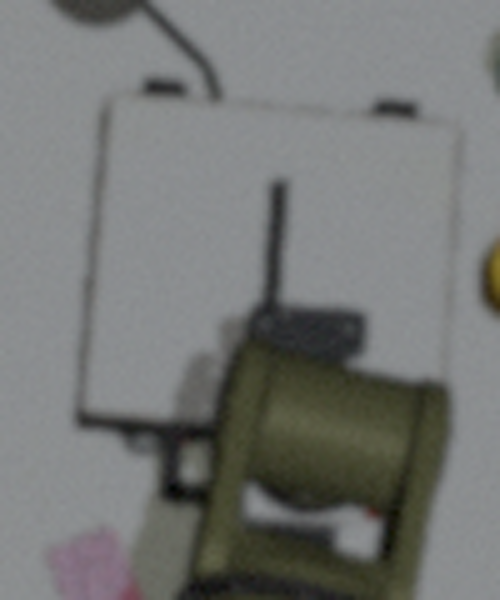

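```bash
python3 - <<'E'
from h import *
from scipy.optimize import least_squares
ct=camera("top");cs=camera("scene")
T=lambda X,Y:cr(X,Y,280,140,5)
S=lambda X,Y:cr(X,Y,130,150,4)
L=lambda x,y:(lambda q:lidpt(q,.118-x,.045,y))
obs=[(cs,S(262,217),lambda q:lidpt(q,.273,.024,-.055)),(cs,S(388,187),lambda q:lidpt(q,.273,.024,.055)),
(ct,T(174,490),lambda q:lidpt(q,.273,.024,.055)),
(cs,S(200,262),L(-.11,-.12)),(cs,S(478,180),L(-.11,.12)),(cs,S(580,350),L(.11,.12)),(cs,S(285,443),L(.11,-.12)),
(ct,T(108,95),L(.11,.12)),(ct,T(463,120),L(.11,-.12)),(ct,T(78,415),L(-.11,.12))]
def f(q): return np.concatenate([np.array(proj(c,g(q)))-uv for c,uv,g in obs])
r=least_squares(f,[.583,-.076,-.07,0.]); print(r.x.round(4)); print(r.fun.reshape(-1,2).round(1))
E
```

```text
[ 0.5874 -0.0749 -0.075  -0.0047]
[[-0.7  1.2]
 [-0.6  0.1]
 [-1.2  0.6]
 [-1.3 -1.2]
 [-0.1 -0.1]
 [ 1.4  0. ]
 [-1.2  0.1]
 [-0.8 -1.2]
 [-0.4 -0.1]
 [-0.2 -0.1]]
```

```bash
sed -i 's/^Q=.*/Q=[.5874,-.0749,-.075,0.0,1.78]/' h.py; python3 - <<'E'
from h import *
cs=camera("scene"); S=lambda X,Y:cr(X,Y,130,150,4)
print("hinge",np.array(proj(cs,clippt(Q,0,0)))-S(0,0), )
for ph in (1.4,1.6,1.8,2,2.2,2.5): print(ph,((np.array(proj(cs,clippt(Q,ph,.05)))-S(0,0))*4).round(),clippt(Q,ph,.05).round(3))
print((np.array(proj(cs,clippt(Q,0,0)))-S(0,0))*4)
Rg=Rt(0)
for d,z in [(.045,.19),(.045,.14),(.04,.1),(.04,.06),(.03,.057),(.0275,.057)]:
    p=grillpt(Q,[-.115-d,-.088,0]); p[2]=z; print(p.round(4)); goal(p,Rg=Rg)
E
```

```text
hinge [59.22066155 62.80419976]
1.4 [220. 222.] [ 0.417 -0.147  0.094]
1.6 [219. 212.] [ 0.417 -0.147  0.103]
1.8 [218. 204.] [ 0.418 -0.147  0.113]
2 [218. 198.] [ 0.421 -0.148  0.123]
2.2 [218. 193.] [ 0.426 -0.148  0.131]
2.5 [221. 191.] [ 0.437 -0.149  0.142]
[236.8826462  251.21679906]
[ 0.4213 -0.1507  0.19  ]
row [-0.01, -0.0009, 0.0042, -0.1704, -0.0153, 0.0173] min rows 2.1
[ 0.4213 -0.1507  0.14  ]
row [-0.01, -0.0009, 0.0042, -0.1705, -0.0137, 0.1173] min rows 2.5
[ 0.4262 -0.151   0.1   ]
row [-0.01, -0.0009, 0.0042, -0.1707, -0.0024, 0.1971] min rows 3.1
[ 0.4262 -0.151   0.06  ]
row [-0.01, -0.0009, 0.0042, -0.1708, -0.0012, 0.2771] min rows 3.9
[ 0.4362 -0.1518  0.057 ]
row [-0.01, -0.0009, 0.0042, -0.171, 0.0189, 0.2828] min rows 4.0
[ 0.4387 -0.152   0.057 ]
row [-0.01, -0.0009, 0.0042, -0.171, 0.0239, 0.2827] min rows 4.0
```

>>> servo_tool --moves '[[[-0.01, 0, 0.004, -0.08, -0.005, 0, 1], [-0.01, 0, 0.004, -0.15, -0.01, 0.01, 1], [-0.01, 0, 0.004, -0.17, -0.01, 0.03, 1], [-0.01, 0, 0.004, -0.17, -0.008, 0.06, 1], [-0.01, 0, 0.004, -0.17, -0.008, 0.09, 1], [-0.01, 0, 0.004, -0.17, -0.008, 0.115, 1], [-0.01, 0, 0.004, -0.17, -0.008, 0.14, 1], [-0.01, 0, 0.004, -0.17, -0.006, 0.165, 1], [-0.01, 0, 0.004, -0.17, -0.004, 0.19, 1], [-0.01, 0, 0.004, -0.17, -0.004, 0.21, 1]]]'

```text
time_s: 26.45
ee_pos: [0.4253, -0.1503, 0.092]
eef_rot: [-3.141, -0.002, 1.496]
force: [7.9, -0.9, 1.9]
grip_width: 0.0003
```

```bash
python3 - <<'E'
from h import *
st()
snap("scene","s9",(130,150,310,290),4); snap("wrist","w12")
E
```

```text
t 26.45 p [ 0.4253 -0.1503  0.092 ] rot [-3.1409e+00 -1.9000e-03  1.4961e+00] F [ 7.9 -0.9  1.9] w 0.0003 q [-0.42  0.22  1.91  0.    1.01 -0.35]
```

View pics/s9.png

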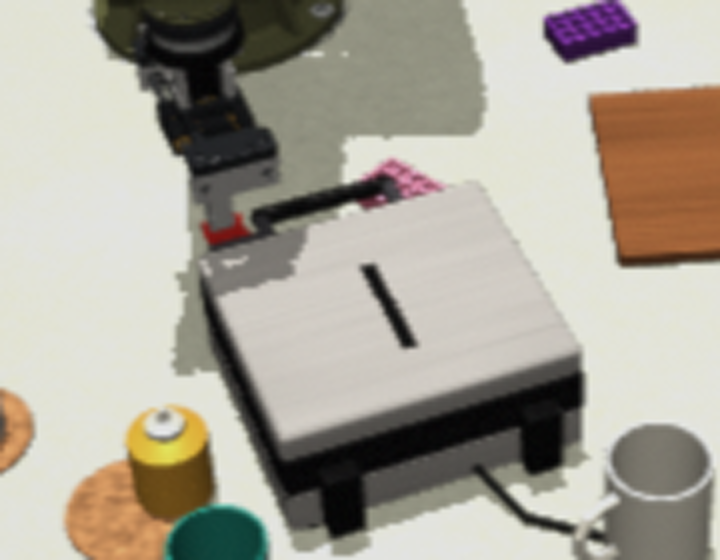

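View pics/w12.png

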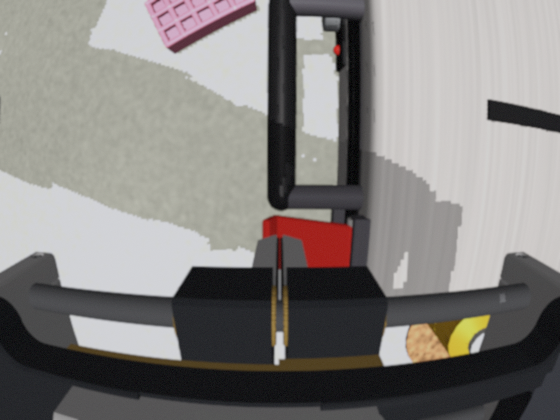

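>>> servo_tool --moves '[[[0, 0, 0, 0, 0.008, 0.01, 1], [0, 0, 0, 0, 0.014, 0.02, 1], [0, 0, 0, 0, 0.02, 0.03, 1], [0, 0, 0, 0, 0.026, 0.04, 1], [0, 0, 0, 0, 0.032, 0.05, 1], [0, 0, 0, 0, 0.034, 0.06, 1]]]'

```text
time_s: 27.05
ee_pos: [0.4424, -0.1514, 0.0612]
eef_rot: [-3.14, -0.002, 1.496]
force: [-1.6, 0.1, 1.0]
grip_width: 0.0001
```

```bash
python3 - <<'E'
from h import *
st()
snap("wrist","w13",(160,150,440,300),2.8)
E
```

```text
t 27.05 p [ 0.4424 -0.1514  0.0612] rot [-3.1400e+00 -2.3000e-03  1.4962e+00] F [-1.6  0.1  1. ] w 0.0001 q [-0.41  0.3   1.89  0.    0.95 -0.34]
```

View pics/w13.png

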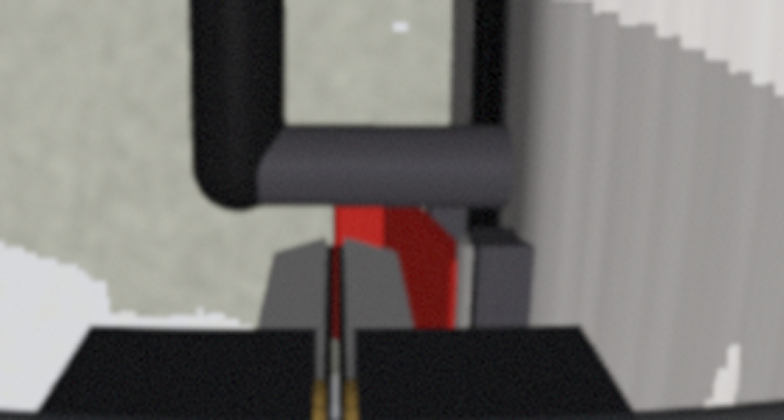

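>>> servo_tool --moves '[[[0, 0, 0, 0, 0.004, -0.004, 1], [0, 0, 0, 0, 0.008, -0.006, 1], [0, 0, 0, 0, 0.012, -0.006, 1], [0, 0, 0, 0, 0.016, -0.006, 1], [0, 0, 0, 0, 0.02, -0.006, 1]]]'

```text
time_s: 27.52
ee_pos: [0.4487, -0.1517, 0.0633]
eef_rot: [-3.13, -0.003, 1.497]
force: [-49.1, 0.2, 29.3]
grip_width: 0.0006
```

>>> servo_tool --moves '[[[0, 0, 0, 0, -0.012, 0, 1], [0, 0, 0, 0, -0.02, -0.01, 1], [0, 0, 0, 0, -0.06, -0.02, 1], [0, 0, 0, 0, -0.12, -0.02, 1], [0, 0, 0, 0, -0.14, -0.02, 1], [0, 0, 0, 0, -0.14, -0.02, 1]]]'

```text
time_s: 28.02
ee_pos: [0.3783, -0.1466, 0.0747]
eef_rot: [-3.132, -0.003, 1.496]
force: [-0.3, 0.8, -1.0]
grip_width: 0.0005
```

```bash
python3 - <<'E'
from h import *
st()
snap("wrist","w14"); snap("scene","s10",(130,150,310,290),4)
E
```

```text
t 28.02 p [ 0.3783 -0.1466  0.0747] rot [-3.1316e+00 -3.0000e-03  1.4957e+00] F [-0.3  0.8 -1. ] w 0.0005 q [-0.46  0.16  2.03 -0.    0.96 -0.38]
```

View pics/w14.png

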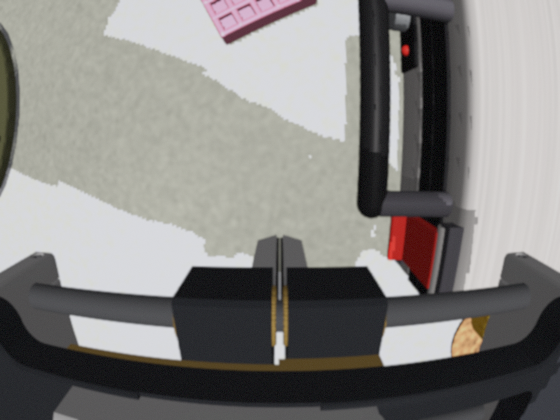

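View pics/s10.png

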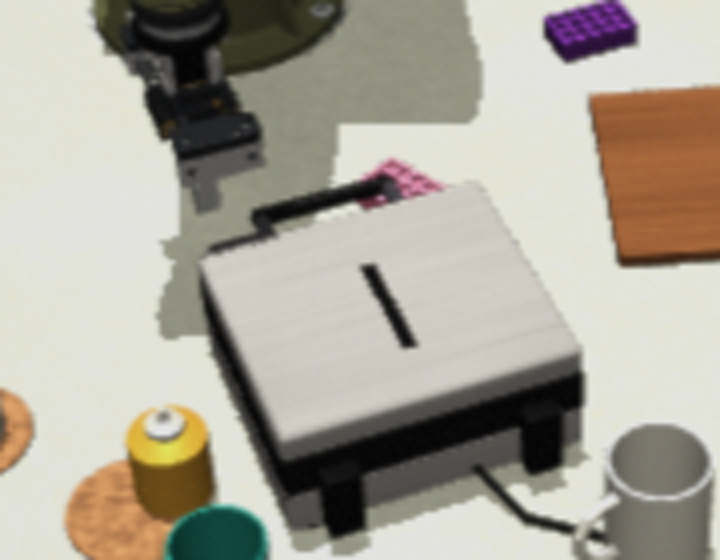

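```bash
python3 - <<'E'
from h import *
c=camera("wrist"); snap("wrist","w15",(340,180,500,310),5,c)
for ph in (0,.1,.2,.3):
    for nm,r,n in (("tip",.05,0),("tipout",.05,.0025),("lip",.05,.0125)):
        # outward normal at phi: forward cos, up sin
        o=[]
        for y in (-.068,-.102):
            p=lidpt(Q,.233+r*np.sin(ph)+n*np.cos(ph),.034-r*np.cos(ph)+n*np.sin(ph),y,0)
            u,v=proj(c,p,True); o.append((round((u-340)*5),round((v-180)*5)))
        print(ph,nm,o)
print([[round((a-b)*5) for a,b in zip(proj(c,lidpt(Q,.233,.034,y,0),True),(340,180))] for y in (-.068,-.102)])
E
```

```text
0 tip [(334, 143), (309, 380)]
0 tipout [(317, 143), (292, 380)]
0 lip [(248, 143), (226, 382)]
0.1 tip [(301, 143), (277, 381)]
0.1 tipout [(284, 144), (261, 383)]
0.1 lip [(217, 145), (195, 387)]
0.2 tip [(268, 145), (245, 384)]
0.2 tipout [(252, 145), (230, 386)]
0.2 lip [(187, 149), (166, 393)]
0.3 tip [(237, 147), (215, 389)]
0.3 tipout [(222, 148), (200, 391)]
0.3 lip [(159, 153), (139, 401)]
[[497, 248], [452, 536]]
```

View pics/w15.png

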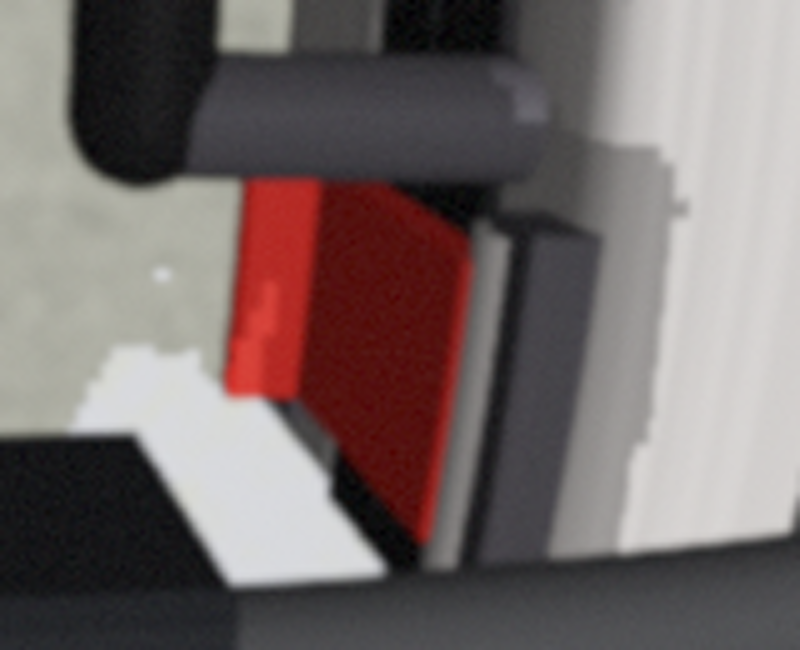

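>>> servo_tool --moves '[[[0, 0, 0, 0, -0.06, -0.1, 0.5], [0, 0, 0, 0.1, -0.06, -0.2, 0.2], [0, 0, 0, 0.2, -0.06, -0.28, 0], [0, 0, 0, 0.3, -0.06, -0.28, 0], [0, 0, 0, 0.4, -0.06, -0.28, 0], [0, 0, 0, 0.4, -0.06, -0.28, 0]]]'

```text
time_s: 28.67
ee_pos: [0.3658, 0.0307, 0.2108]
eef_rot: [-3.134, -0.003, 1.496]
force: [0.0, -0.1, 0.4]
grip_width: 0.0372
```

```bash
python3 - <<'E'
from h import *
st()
c=snap("top","t9",(340,120,460,260),5);snap("scene","s11",(90,200,230,320),5)
E
```

```text
t 28.67 p [0.3658 0.0307 0.2108] rot [-3.1345e+00 -3.1000e-03  1.4956e+00] F [ 0.  -0.1  0.4] w 0.0372 q [-0.02 -0.12  1.97  0.    1.3   0.06]
```

View pics/t9.png

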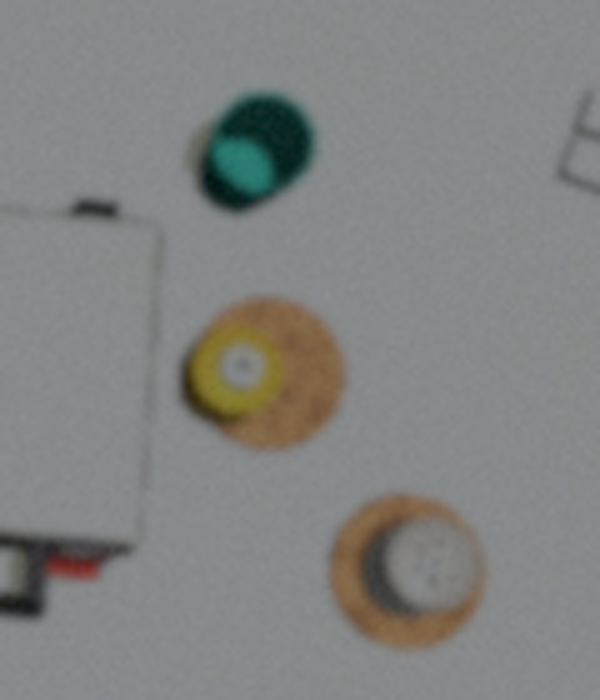

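View pics/s11.png

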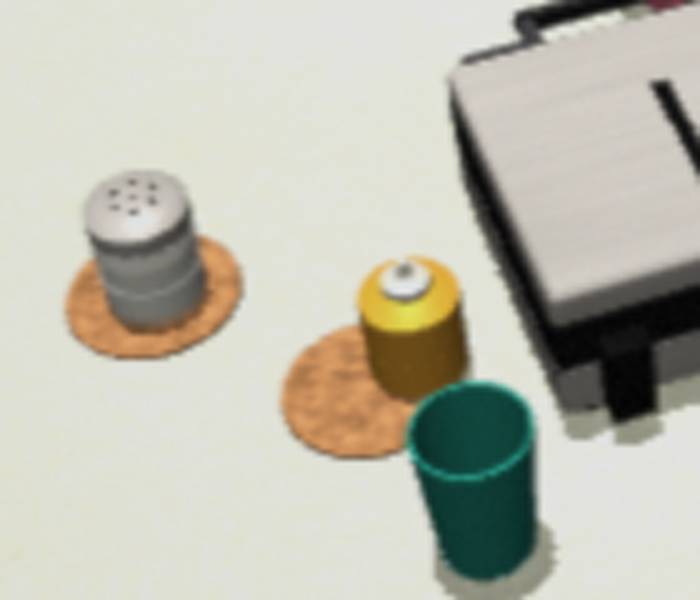

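```bash
python3 - <<'E'
from h import *
ct=camera("top");cs=camera("scene")
T=lambda X,Y,z:at_z(ct,*cr(X,Y,340,120,5),z).round(4)
S=lambda X,Y,z:at_z(cs,*cr(X,Y,90,200,5),z).round(4)
print("mats",T(268,373,.004),T(407,571,.004),S(355,395,.004),S(155,297,.004))
print("oil",T(242,366,.088),S(404,275,.088)); print("sugar",T(433,563,.08),S(138,197,.083))
goal([.606,-.27,.20],np.radians(88))
E
```

```text
mats [ 0.6027 -0.2964  0.004 ] [ 0.4635 -0.3915  0.004 ] [ 0.6025 -0.306   0.004 ] [ 0.4653 -0.3907  0.004 ]
oil [ 0.5933 -0.2607  0.088 ] [ 0.6021 -0.2637  0.088 ]
sugar [ 0.4621 -0.3888  0.08  ] [ 0.4578 -0.3846  0.083 ]
row [-0.0056, -0.0019, -0.023, -0.5639, 0.5221, 0.0127] min rows 9.2
```

>>> servo_tool --moves '[[[-0.005, 0, -0.02, -0.06, 0.06, 0, 0], [-0.005, 0, -0.02, -0.12, 0.11, 0, 0], [-0.005, 0, -0.02, -0.18, 0.17, 0, 0], [-0.005, 0, -0.02, -0.24, 0.22, 0, 0], [-0.005, 0, -0.02, -0.3, 0.27, 0, 0], [-0.005, 0, -0.02, -0.36, 0.32, 0, 0], [-0.005, 0, -0.02, -0.42, 0.37, 0, 0], [-0.005, 0, -0.02, -0.48, 0.43, 0, 0], [-0.005, 0, -0.02, -0.54, 0.48, 0.01, 0], [-0.005, 0, -0.02, -0.55, 0.505, 0.015, 0], [-0.005, 0, -0.02, -0.55, 0.505, 0.015, 0]]]'

```text
time_s: 29.78
ee_pos: [0.598, -0.2666, 0.1957]
eef_rot: [-3.138, -0.004, 1.527]
force: [-0.8, -0.0, 0.3]
grip_width: 0.0942
```

```bash
python3 - <<'E'
from h import *
st(); c=snap("wrist","w16"); print(proj(c,[.598,-.262,.09],True))
E
```

```text
t 29.78 p [ 0.598  -0.2666  0.1957] rot [-3.1375 -0.0042  1.5268] F [-0.8 -0.   0.3] w 0.0942 q [-0.48  0.55  1.19  0.    1.4  -0.43]
(np.float64(278.91403498139516), np.float64(203.91003811772958))
```

View pics/w16.png

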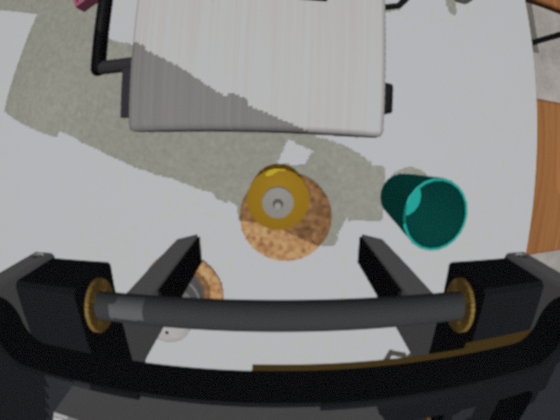

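```bash
python3 - <<'E'
from h import *
goal([.598,-.262,.030],1.527); c=camera("wrist"); print(at_z(c,286,215,.004,True),at_z(c,247,220,.004,True),at_z(c,331,215,.004,True))
E
```

```text
row [-0.0024, -0.0026, 0.0006, 0.0049, 0.0023, 0.3331] min rows 4.0
[ 0.6039477  -0.29276956  0.004     ] [ 0.55733229 -0.29698359  0.004     ] [ 0.65757552 -0.29506084  0.004     ]
```

>>> servo_tool --moves '[[[-0.003, 0.002, 0, 0.009, 0.001, 0.07, 0], [-0.003, 0.002, 0, 0.009, 0.001, 0.14, 0], [-0.003, 0.002, 0, 0.009, 0.001, 0.2, 0], [-0.003, 0.002, 0, 0.009, 0.001, 0.26, 0], [-0.003, 0.002, 0, 0.009, 0.001, 0.3, 0], [-0.003, 0.002, 0, 0.009, 0.001, 0.32, 0], [-0.003, 0.002, 0, 0.009, 0.001, 0.33, 0], [-0.003, 0.002, 0, 0.009, 0.001, 0.33, 0.3], [-0.003, 0.002, 0, 0.009, 0.001, 0.33, 1], [-0.003, 0.002, 0, 0.009, 0.001, 0.33, 1], [-0.003, 0.002, 0, 0.009, 0.001, 0.33, 1], [-0.003, 0.002, 0, 0.009, 0.001, 0.33, 1]]]' --squeeze 25

```text
time_s: 30.88
ee_pos: [0.5977, -0.2591, 0.0335]
eef_rot: [3.139, -0.006, 1.529]
force: [-6.0, 0.5, 2.2]
grip_width: 0.0645
```

>>> servo_tool --moves '[[[0, 0, 0, 0, 0, 0, 1], [0, 0, 0, 0, 0, 0, 1], [0, 0, 0, 0, 0, 0, 1]]]'

```text
time_s: 31.13
ee_pos: [0.5976, -0.259, 0.0334]
eef_rot: [3.139, -0.007, 1.529]
force: [-0.4, 1.5, -0.8]
grip_width: 0.061
```

>>> servo_tool --moves '[[[0, 0, 0, 0, 0, -0.04, 1], [0, 0, 0, 0, 0, -0.1, 1], [0, 0, 0, 0, 0, -0.16, 1], [0, 0, 0, 0, 0, -0.2, 1], [0, 0, 0, 0, 0, -0.2, 1]]]'

```text
time_s: 31.55
ee_pos: [0.5989, -0.2604, 0.1382]
eef_rot: [3.132, -0.004, 1.529]
force: [0.2, 0.0, -2.3]
grip_width: 0.0611
```

```bash
python3 - <<'E'
from h import *
st(); goal([.40,-.25,.13],np.radians(88)); snap("scene","s12",(90,140,310,320),3.5)
E
```

```text
t 31.55 p [ 0.5989 -0.2604  0.1382] rot [ 3.1324 -0.0036  1.5291] F [ 0.2  0.  -2.3] w 0.0611 q [-0.47  0.58  1.28  0.01  1.27 -0.43]
row [0.0058, -0.0023, -0.0043, 0.0042, -0.3984, 0.0127] min rows 4.8
```

View pics/s12.png

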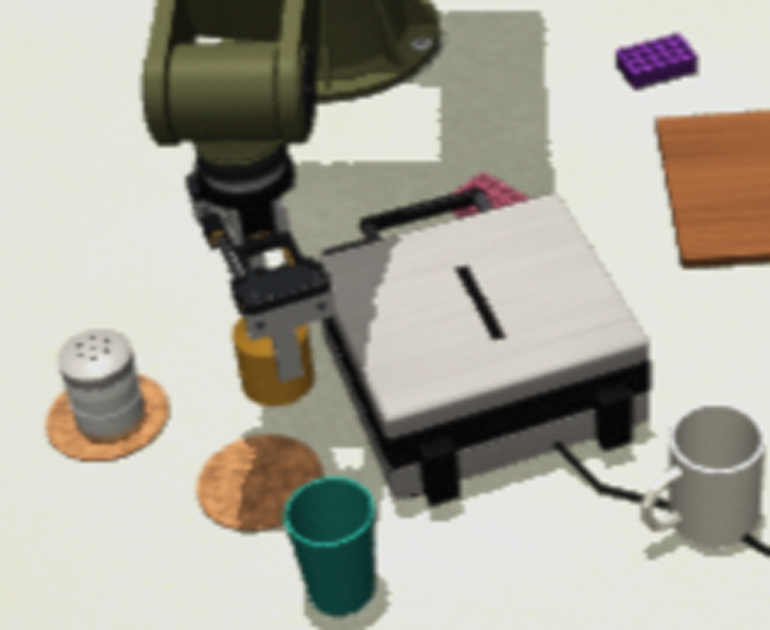

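>>> servo_tool --moves '[[[0.003, 0, 0, -0.016, -0.06, 0, 1], [0.006, -0.002, 0, -0.016, -0.13, 0, 1], [0.006, -0.002, 0, -0.016, -0.2, 0, 1], [0.006, -0.002, 0, -0.016, -0.27, 0, 1], [0.006, -0.002, 0, -0.016, -0.33, 0, 1], [0.006, -0.002, 0, -0.016, -0.38, 0, 1], [0.006, -0.002, 0, -0.016, -0.4, 0.01, 1], [0.006, -0.002, 0, -0.016, -0.4, 0.05, 1], [0.006, -0.002, 0, -0.016, -0.4, 0.1, 1], [0.006, -0.002, 0, -0.016, -0.4, 0.14, 1], [0.006, -0.002, 0, -0.016, -0.4, 0.17, 1], [0.006, -0.002, 0, -0.016, -0.4, 0.185, 1]]]'

```text
time_s: 32.6
ee_pos: [0.3967, -0.2579, 0.0377]
eef_rot: [-3.134, -0.005, 1.529]
force: [-0.5, 0.1, -3.8]
grip_width: 0.0611
```

```bash
python3 - <<'E'
from h import *
st(); p,_=RT(); goal([p[0],p[1],.0305],1.53)
E
```

```text
t 32.6 p [ 0.3967 -0.2579  0.0377] rot [-3.1338 -0.005   1.529 ] F [-0.5  0.1 -3.8] w 0.0611 q [-0.65  0.36  1.88 -0.    0.91 -0.61]
row [-0.005, -0.0032, -0.0006, -0.0001, 0.0001, 0.0145] min rows 0.2
```

>>> servo_tool --moves '[[[-0.005, 0.002, 0, 0, 0, 0.006, 1], [-0.005, 0.002, 0, 0, 0, 0.012, 1], [-0.005, 0.002, 0, 0, 0, 0.015, 1], [-0.005, 0.002, 0, 0, 0, 0.015, 1], [-0.005, 0.002, 0, 0, 0, 0.015, 1]]]'

```text
time_s: 33.02
ee_pos: [0.3969, -0.2581, 0.0307]
eef_rot: [3.141, -0.008, 1.529]
force: [-1.2, -0.1, -3.3]
grip_width: 0.0607
```

```bash
python3 - <<'E'
from h import *
st()
E
```

```text
t 33.02 p [ 0.3969 -0.2581  0.0307] rot [ 3.1408 -0.0076  1.5289] F [-1.2 -0.1 -3.3] w 0.0607 q [-0.66  0.37  1.89  0.01  0.89 -0.62]
```

>>> servo_tool --moves '[[[0, 0, 0, 0, 0, 0.002, 1], [0, 0, 0, 0, 0, 0.004, 1], [0, 0, 0, 0, 0, 0.005, 1], [0, 0, 0, 0, 0, 0.005, 1]]]'

```text
time_s: 33.35
ee_pos: [0.3972, -0.2583, 0.0294]
eef_rot: [3.14, -0.007, 1.529]
force: [-4.9, 4.0, 12.4]
grip_width: 0.0613
```

Contact. Release and rise, then go over the sugar shaker.

>>> servo_tool --moves '[[[0, 0, 0, 0, 0, 0.001, 0.5], [0, 0, 0, 0, 0, 0.001, 0.3], [0, 0, 0, 0, 0, 0.001, 0.1], [0, 0, 0, 0, 0, 0.0, 0], [0, 0, 0, 0, 0, 0.0, 0], [0, 0, 0, 0, 0, -0.06, 0], [0, 0, 0, 0, 0, -0.13, 0], [0, 0, 0, 0, 0, -0.2, 0], [0, 0, 0, 0, 0, -0.27, 0], [0, 0, 0, 0, 0, -0.33, 0], [0, 0, 0, 0, 0, -0.34, 0]]]'

```text
time_s: 34.27
ee_pos: [0.3982, -0.2605, 0.2045]
eef_rot: [3.134, -0.003, 1.529]
force: [-0.3, -0.6, 0.9]
grip_width: 0.0937
```

```bash
python3 - <<'E'
from h import *
st(); goal([.462,-.388,.197],np.radians(88)); snap("wrist","w17")
E
```

```text
t 34.27 p [ 0.3982 -0.2605  0.2045] rot [ 3.1338e+00 -2.6000e-03  1.5291e+00] F [-0.3 -0.6  0.9] w 0.0937 q [-0.66  0.13  1.73  0.01  1.28 -0.62]
row [0.0049, -0.0016, -0.0043, -0.2496, 0.138, 0.0154] min rows 3.4
```

View pics/w17.png

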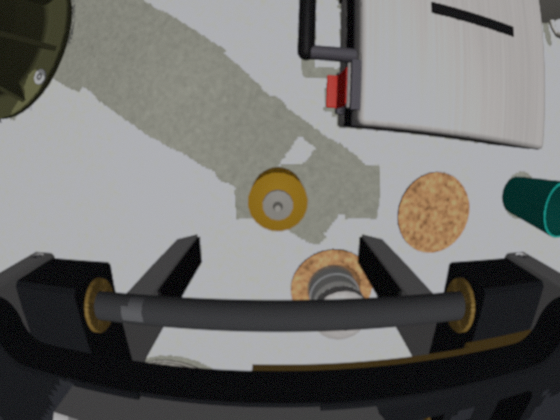

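>>> servo_tool --moves '[[[0.005, -0.002, 0, -0.06, 0.035, 0, 0], [0.005, -0.002, 0, -0.13, 0.07, 0, 0], [0.005, -0.002, 0, -0.2, 0.11, 0.01, 0], [0.005, -0.002, 0, -0.25, 0.138, 0.015, 0], [0.005, -0.002, 0, -0.25, 0.138, 0.015, 0], [0.005, -0.002, 0, -0.25, 0.138, 0.015, 0]]]'

```text
time_s: 34.82
ee_pos: [0.4613, -0.3883, 0.1925]
eef_rot: [-3.137, -0.003, 1.528]
force: [0.1, 1.5, -0.5]
grip_width: 0.094
```

```bash
python3 - <<'E'
from h import *
st(); c=snap("wrist","w18"); print(proj(c,[.462,-.388,.083],True)); goal([.462,-.388,.035],1.529)
E
```

```text
t 34.82 p [ 0.4613 -0.3883  0.1925] rot [-3.1374e+00 -2.8000e-03  1.5281e+00] F [ 0.1  1.5 -0.5] w 0.094 q [-0.76  0.43  1.37 -0.    1.34 -0.72]
(np.float64(279.91554391218193), np.float64(207.43115244686192))
row [-0.0022, -0.0014, -0.0002, -0.0015, 0.0027, 0.3168] min rows 3.8
```

View pics/w18.png

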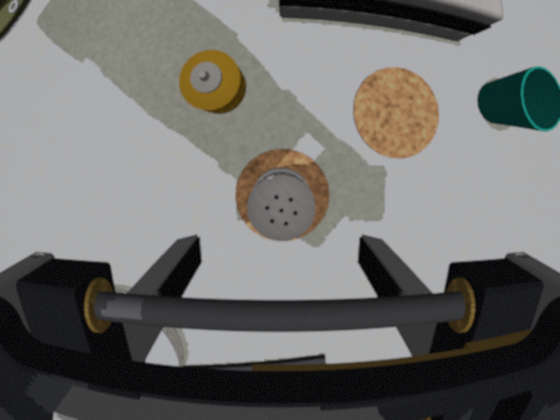

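>>> servo_tool --moves '[[[-0.002, 0, 0, -0.003, 0.003, 0.07, 0], [-0.002, 0, 0, -0.003, 0.003, 0.14, 0], [-0.002, 0, 0, -0.003, 0.003, 0.2, 0], [-0.002, 0, 0, -0.003, 0.003, 0.26, 0], [-0.002, 0, 0, -0.003, 0.003, 0.295, 0], [-0.002, 0, 0, -0.003, 0.003, 0.312, 0], [-0.002, 0, 0, -0.003, 0.003, 0.316, 0], [-0.002, 0, 0, -0.003, 0.003, 0.316, 0.3], [-0.002, 0, 0, -0.003, 0.003, 0.316, 1], [-0.002, 0, 0, -0.003, 0.003, 0.316, 1], [-0.002, 0, 0, -0.003, 0.003, 0.316, 1], [-0.002, 0, 0, -0.003, 0.003, 0.316, 1]]]'

```text
time_s: 35.87
ee_pos: [0.4624, -0.389, 0.0362]
eef_rot: [3.141, -0.001, 1.529]
force: [-0.3, 0.5, 0.4]
grip_width: 0.0639
```

>>> servo_tool --moves '[[[0, 0, 0, 0, 0, 0, 1], [0, 0, 0, 0, 0, 0, 1], [0, 0, 0, 0, 0, 0, 1], [0, 0, 0, 0, 0, -0.02, 1], [0, 0, 0, 0, 0, -0.06, 1], [0, 0, 0, 0, 0, -0.12, 1], [0, 0, 0, 0, 0, -0.18, 1], [0, 0, 0, 0, 0, -0.2, 1], [0, 0, 0, 0, 0, -0.2, 1]]]'

```text
time_s: 36.62
ee_pos: [0.4631, -0.3899, 0.1392]
eef_rot: [3.137, 0.002, 1.529]
force: [-0.3, -0.4, -2.0]
grip_width: 0.0637
```

```bash
python3 - <<'E'
from h import *
st(); goal([.6035,-.296,.14],1.53)
E
```

```text
t 36.62 p [ 0.4631 -0.3899  0.1392] rot [3.1372e+00 1.8000e-03 1.5287e+00] F [-0.3 -0.4 -2. ] w 0.0637 q [-0.76  0.48  1.43  0.    1.23 -0.72]
row [0.0028, 0.0012, -0.0008, 0.1995, 0.2726, -0.0007] min rows 4.1
```

>>> servo_tool --moves '[[[0.002, 0, 0, 0.04, 0.055, 0, 1], [0.003, 0.001, 0, 0.08, 0.11, 0, 1], [0.003, 0.001, 0, 0.12, 0.165, 0, 1], [0.003, 0.001, 0, 0.16, 0.22, 0, 1], [0.003, 0.001, 0, 0.19, 0.26, 0, 1], [0.003, 0.001, 0, 0.2, 0.273, 0, 1], [0.003, 0.001, 0, 0.2, 0.273, 0, 1], [0.003, 0.001, 0, 0.2, 0.273, 0.05, 1], [0.003, 0.001, 0, 0.2, 0.273, 0.1, 1], [0.003, 0.001, 0, 0.2, 0.273, 0.15, 1], [0.003, 0.001, 0, 0.2, 0.273, 0.18, 1], [0.003, 0.001, 0, 0.2, 0.273, 0.195, 1]]]'

```text
time_s: 37.62
ee_pos: [0.6016, -0.2964, 0.0386]
eef_rot: [-3.137, -0.002, 1.527]
force: [-0.5, -0.9, -2.2]
grip_width: 0.0636
```

```bash
python3 - <<'E'
from h import *
st(); goal([.6035,-.296,.0362],1.53)
E
```

```text
t 37.62 p [ 0.6016 -0.2964  0.0386] rot [-3.1368e+00 -1.7000e-03  1.5274e+00] F [-0.5 -0.9 -2.2] w 0.0636 q [-0.51  0.73  1.28 -0.    1.14 -0.47]
row [-0.003, -0.0011, -0.0017, 0.001, 0.0038, 0.0049] min rows 0.1
```

>>> servo_tool --moves '[[[-0.003, 0, 0, 0.001, 0.003, 0.002, 1], [-0.003, 0, 0, 0.001, 0.003, 0.004, 1], [-0.003, 0, 0, 0.001, 0.003, 0.006, 1], [-0.003, 0, 0, 0.001, 0.003, 0.007, 1], [-0.003, 0, 0, 0.001, 0.003, 0.007, 1]]]'

```text
time_s: 38.03
ee_pos: [0.6033, -0.2965, 0.0362]
eef_rot: [3.141, -0.001, 1.527]
force: [-2.3, -2.0, 3.0]
grip_width: 0.0636
```

Light contact; release and rise.

>>> servo_tool --moves '[[[0, 0, 0, 0, 0, 0.0, 0.5], [0, 0, 0, 0, 0, 0.0, 0.3], [0, 0, 0, 0, 0, 0.0, 0.1], [0, 0, 0, 0, 0, 0.0, 0], [0, 0, 0, 0, 0, 0.0, 0], [0, 0, 0, 0, 0, -0.06, 0], [0, 0, 0, 0, 0, -0.13, 0], [0, 0, 0, 0, 0, -0.2, 0], [0, 0, 0, 0, 0, -0.27, 0], [0, 0, 0, 0, 0, -0.33, 0], [0, 0, 0, 0, 0, -0.34, 0]]]'

```text
time_s: 38.95
ee_pos: [0.6044, -0.2973, 0.2128]
eef_rot: [3.133, 0.003, 1.527]
force: [-0.1, 0.6, 0.6]
grip_width: 0.0941
```

```bash
python3 - <<'E'
from h import *
st(); goal([.397,-.259,.197],1.53); snap("wrist","w19")
E
```

```text
t 38.95 p [ 0.6044 -0.2973  0.2128] rot [3.1330e+00 3.1000e-03 1.5275e+00] F [-0.1  0.6  0.6] w 0.0941 q [-0.51  0.57  1.12  0.    1.44 -0.47]
row [0.0055, 0.002, -0.0016, 0.0586, -0.4181, 0.0278] min rows 5.1
```

View pics/w19.png

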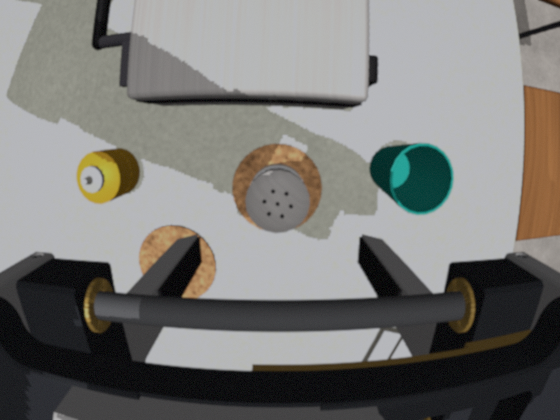

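Sugar stands centred on the near-grill mat (277,195). Back to the oil.

>>> servo_tool --moves '[[[0.005, 0.002, 0, 0.01, -0.07, 0, 0], [0.005, 0.002, 0, 0.02, -0.14, 0, 0], [0.005, 0.002, 0, 0.03, -0.21, 0.005, 0], [0.005, 0.002, 0, 0.04, -0.28, 0.01, 0], [0.005, 0.002, 0, 0.05, -0.35, 0.02, 0], [0.005, 0.002, 0, 0.058, -0.41, 0.027, 0], [0.005, 0.002, 0, 0.058, -0.418, 0.028, 0], [0.005, 0.002, 0, 0.058, -0.418, 0.028, 0]]]'

```text
time_s: 39.67
ee_pos: [0.3955, -0.2589, 0.1945]
eef_rot: [-3.14, -0.001, 1.526]
force: [-0.0, -0.4, 0.8]
grip_width: 0.094
```

```bash
python3 - <<'E'
from h import *
st(); c=snap("wrist","w20"); print(proj(c,[.397,-.259,.086],True)); goal([.397,-.259,.030],1.529)
E
```

```text
t 39.67 p [ 0.3955 -0.2589  0.1945] rot [-3.1398e+00 -1.5000e-03  1.5264e+00] F [-0.  -0.4  0.8] w 0.094 q [-0.66  0.14  1.74  0.    1.26 -0.61]
(np.float64(280.4508078647089), np.float64(207.89279508510154))
row [-0.0007, -0.0007, -0.0014, 0.0001, 0.0011, 0.3296] min rows 4.0
```

View pics/w20.png

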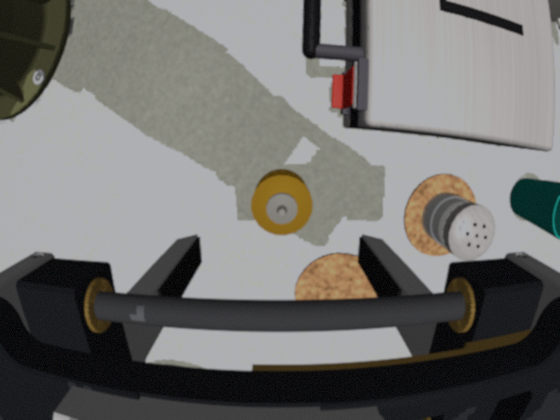

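>>> servo_tool --moves '[[[0, 0, 0, 0, 0.001, 0.07, 0], [0, 0, 0, 0, 0.001, 0.14, 0], [0, 0, 0, 0, 0.001, 0.2, 0], [0, 0, 0, 0, 0.001, 0.26, 0], [0, 0, 0, 0, 0.001, 0.3, 0], [0, 0, 0, 0, 0.001, 0.32, 0], [0, 0, 0, 0, 0.001, 0.325, 0], [0, 0, 0, 0, 0.001, 0.325, 0.3], [0, 0, 0, 0, 0.001, 0.325, 1], [0, 0, 0, 0, 0.001, 0.325, 1], [0, 0, 0, 0, 0.001, 0.325, 1], [0, 0, 0, 0, 0.001, 0.325, 1]]]'

```text
time_s: 40.72
ee_pos: [0.3974, -0.2593, 0.0331]
eef_rot: [3.142, -0.0, 1.527]
force: [0.2, 0.5, 0.5]
grip_width: 0.0643
```

>>> servo_tool --moves '[[[0, 0, 0, 0, 0, 0, 1], [0, 0, 0, 0, 0, 0, 1], [0, 0, 0, 0, 0, 0, 1], [0, 0, 0, 0, 0, -0.02, 1], [0, 0, 0, 0, 0, -0.06, 1], [0, 0, 0, 0, 0, -0.12, 1], [0, 0, 0, 0, 0, -0.18, 1], [0, 0, 0, 0, 0, -0.2, 1], [0, 0, 0, 0, 0, -0.2, 1]]]'

```text
time_s: 41.47
ee_pos: [0.3982, -0.26, 0.1355]
eef_rot: [3.138, 0.002, 1.527]
force: [1.0, -0.5, -4.1]
grip_width: 0.061
```

```bash
python3 - <<'E'
from h import *
st(); goal([.4645,-.391,.13],1.53)
E
```

```text
t 41.47 p [ 0.3982 -0.26    0.1355] rot [3.1377e+00 2.4000e-03 1.5268e+00] F [ 1.  -0.5 -4.1] w 0.061 q [-0.66  0.21  1.81  0.    1.12 -0.61]
row [0.0025, 0.0015, -0.002, -0.2559, 0.1439, 0.0121] min rows 3.5
```

>>> servo_tool --moves '[[[0.002, 0, 0, -0.05, 0.028, 0, 1], [0.003, 0.001, 0, -0.1, 0.056, 0, 1], [0.003, 0.001, 0, -0.15, 0.084, 0, 1], [0.003, 0.001, 0, -0.2, 0.112, 0, 1], [0.003, 0.001, 0, -0.24, 0.135, 0, 1], [0.003, 0.001, 0, -0.255, 0.144, 0, 1], [0.003, 0.001, 0, -0.255, 0.144, 0, 1], [0.003, 0.001, 0, -0.255, 0.144, 0.05, 1], [0.003, 0.001, 0, -0.255, 0.144, 0.1, 1], [0.003, 0.001, 0, -0.255, 0.144, 0.14, 1], [0.003, 0.001, 0, -0.255, 0.144, 0.17, 1], [0.003, 0.001, 0, -0.255, 0.144, 0.185, 1]]]'

```text
time_s: 42.47
ee_pos: [0.4635, -0.3889, 0.04]
eef_rot: [-3.137, -0.002, 1.527]
force: [-0.2, -0.0, -3.4]
grip_width: 0.0609
```

```bash
python3 - <<'E'
from h import *
st(); goal([.4645,-.391,.0371],1.53)
E
```

```text
t 42.47 p [ 0.4635 -0.3889  0.04  ] rot [-3.1370e+00 -2.5000e-03  1.5271e+00] F [-0.2 -0.  -3.4] w 0.0609 q [-0.76  0.6   1.5  -0.    1.05 -0.71]
row [-0.0029, -0.0016, -0.0018, -0.0041, 0.0023, 0.0058] min rows 0.1
```

>>> servo_tool --moves '[[[-0.003, 0, 0, -0.003, 0.002, 0.002, 1], [-0.003, 0, 0, -0.003, 0.002, 0.004, 1], [-0.003, 0, 0, -0.003, 0.002, 0.006, 1], [-0.003, 0, 0, -0.003, 0.002, 0.008, 1], [-0.003, 0, 0, -0.003, 0.002, 0.008, 1]]]'

```text
time_s: 42.88
ee_pos: [0.4646, -0.3905, 0.0372]
eef_rot: [3.141, -0.002, 1.527]
force: [-3.0, 3.3, 4.3]
grip_width: 0.061
```

>>> servo_tool --moves '[[[0, 0, 0, 0, 0, 0.0, 0.5], [0, 0, 0, 0, 0, 0.0, 0.3], [0, 0, 0, 0, 0, 0.0, 0.1], [0, 0, 0, 0, 0, 0.0, 0], [0, 0, 0, 0, 0, 0.0, 0], [0, 0, 0, 0, 0, -0.06, 0], [0, 0, 0, 0, 0, -0.13, 0], [0, 0, 0, 0, 0, -0.2, 0], [0, 0, 0, 0, 0, -0.27, 0], [0, 0, 0, 0, 0, -0.33, 0], [0, 0, 0, 0, 0, -0.38, 0], [0, 0, 0, 0, 0, -0.4, 0]]]'

```text
time_s: 43.88
ee_pos: [0.465, -0.3915, 0.2413]
eef_rot: [3.137, 0.002, 1.527]
force: [-0.4, -0.6, 0.1]
grip_width: 0.0941
```

>>> servo_tool --moves '[[[0, 0, 0, 0.06, -0.04, 0, 0], [0, 0, 0, 0.13, -0.08, 0, 0], [0, 0, 0, 0.2, -0.12, 0, 0], [0, 0, 0, 0.27, -0.16, 0, 0], [0, 0, 0, 0.34, -0.2, 0, 0], [0, 0, 0, 0.41, -0.2, 0, 0], [0, 0, 0, 0.48, -0.2, 0, 0], [0, 0, 0, 0.55, -0.2, 0, 0], [0, 0, 0, 0.6, -0.2, 0, 0], [0, 0, 0, 0.65, -0.2, 0, 0]]]'

```text
time_s: 44.72
ee_pos: [0.3788, -0.0608, 0.2396]
eef_rot: [3.137, 0.001, 1.528]
force: [0.1, -0.7, 0.4]
grip_width: 0.0939
```

```bash
python3 - <<'E'
from h import *
st(); snap("scene","s13"); snap("scene","s14",(90,160,310,320),3.5); snap("top","t14",(280,120,460,260),4.4)
E
```

```text
t 44.72 p [ 0.3788 -0.0608  0.2396] rot [3.1372e+00 1.5000e-03 1.5278e+00] F [ 0.1 -0.7  0.4] w 0.0939 q [-0.25 -0.12  1.89 -0.    1.36 -0.21]
```

View pics/s14.png

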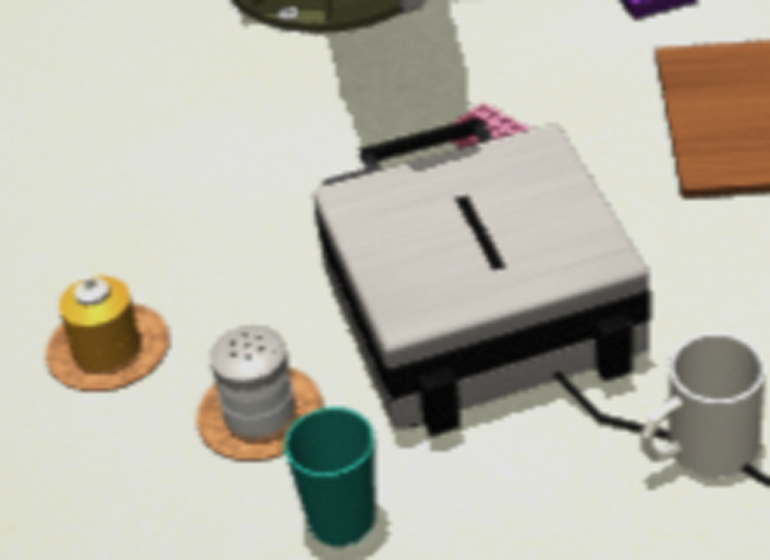

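View pics/t14.png

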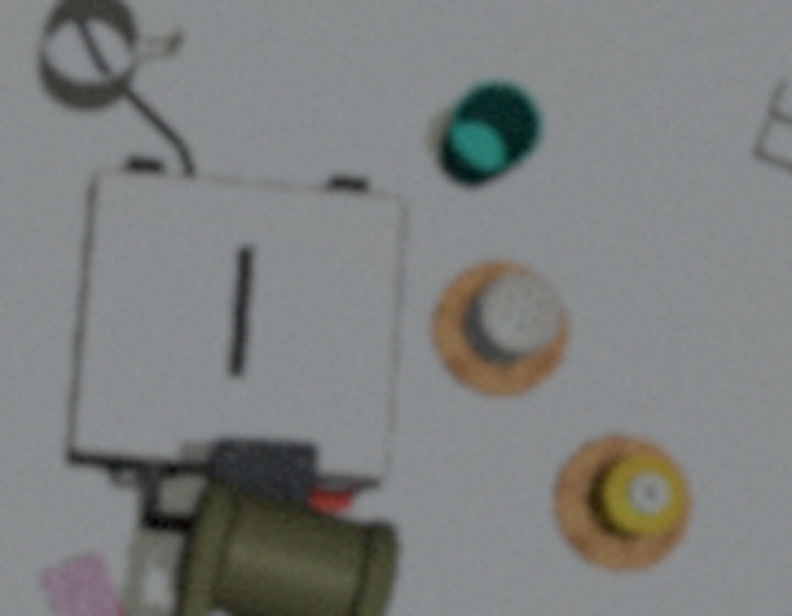

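```bash
python3 - <<'E'
from h import *
c=snap("wrist","w21"); o=camera("top")
T=lambda X,Y,z:at_z(o,*cr(X,Y,280,120,4.4),z).round(3)
print("sugar",T(520,312,.08),"oil",T(648,493,.09))
Rr=least=None
E
```

```text
sugar [ 0.603 -0.296  0.08 ] oil [ 0.463 -0.388  0.09 ]
```

View pics/w21.png

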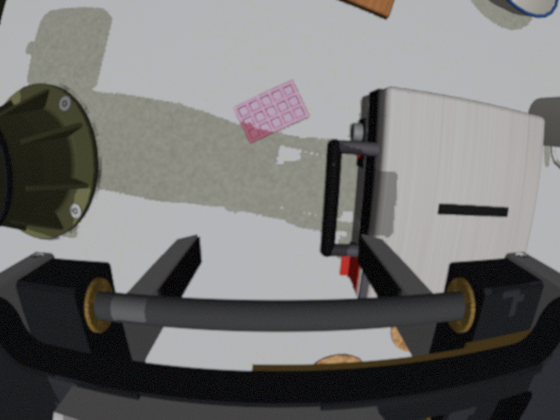

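Lid shut, clip down at (350,265), nothing touched by the arm. Hand in.

```bash
python3 -c "
from station import hand_in
print(hand_in())"
```

```text
the job is handed in; nothing more can be done
None
```

The job is handed in after about 45 s of robot time.

- **Waffles:** There were three on the board. All are lying flat and side by side on the lower plate; I checked this in the wrist image before closing the lid. My fitted grill position later shifted about 6 mm, so the front waffles sit nearer the front rim than planned, still inside it.
- **Lid:** It is fully shut. The image fit gives an angle of about 0 (−0.005 rad), and the handle bar's top was felt at 99.6 mm against 100 mm expected.
- **Clip:** It was folded down after the lid was shut. The measured lip edge matches the model for fully folded, about 0 rad.
- **Oil and sugar:** The oil bottle was knocked aside partway through, so I located it again before picking it up. The sugar shaker now stands upright at (0.603, −0.296) on the mat beside the grill. The oil bottle stands upright at (0.463, −0.388) on the outer mat. Both are within a few mm of the mat centres.
- **Forces:** The fingertips briefly pressed harder than I wanted: about 36 N on the handle, then 49 N sideways with 29 N upward on the clip. The gripper body did not appear to press on anything.
- **Left alone:** The mug, bowl and teal beaker were not touched, and the arm was clear of everything at hand-in.

No final check failed.

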